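Sort a hex coupling and two collared bushes into a kit tray and shut its keeper bar

ROBOT

A 6-joint arm with a two-finger parallel gripper is mounted at the origin on the work surface. World frame = base frame: x ahead of the robot, y to its left, z up, the work surface at z = 0. Lengths are in m, angles in rad, forces in N, time in s.
With the tool pointing down it reaches from about 0.325 to 0.9 m from the base axis. Payload 6.1 kg.
Tool frame: the origin (TCP) lies at the very end of the fingers, on their centre line; the grasp point (between the pads) lies 19 mm behind it; z points along the fingers, y is the line along which they close (so a half turn about z gives the same grasp; the last joint's range is limited). The gripper opens to 87 mm and grips with 3 to 60 N. Pads are 19 mm wide; open, the fingers measure 117 mm over their backs; the gripper's body (75 mm by 190 mm) begins 51 mm behind the grasp point.
Start: joints at [-1.428, 0.22, 1.526, -0, 1.395, -0.126], TCP at [0.166, -0.603, 0.223] pointing down, gripper open.
Joint ranges: [-2.98, 2.98], [-0.91, 2.08], [0.09, 2.57], [-1.24, 4.39], [0.2, 2.65], [-2.68, 2.68]. Speed limits (rad/s): [2.57, 2.57, 3.01, 3.14, 3.14, 3.14].

INTERFACE

Orientations are given as a rotation vector (axis times angle).
In Python, from plant import env gives the robot as it stands.
- The arm moves only by the tool step_arm, never from a script. Its argument "motion" is a list of rows, each a list of 3 entries, a list of its own where there are three numbers: the shift along the tool's x, y, z in m, then the turn about the tool's z in rad, then the finger opening in m, from 0 to 0.087. In form: [[[tx, ty, tz], twist, gripper], ...]. A call has 1 to 20 rows; each row shifts and turns the commanded pose from where the row before left it, along the tool's axes as they then stand; what a row does not reach is not made up. A row lasts 1/12 s, in which the tool goes at most 41.7 mm and 7.16 degrees, less where a joint would pass 70% of its speed; a pose out of reach is approached as far as the arm can. A call with a gripper value outside its range is refused whole. The fingers move at their own pace and stop on an object; the grip force is fixed at half the most. Time passes only in rows, so rows that do not move let the fingers close. It gives the time, the measured TCP pose, the force, the opening and the grip force at its end, in the units of the state.
- env.observe(): the state, without advancing time (a new reading comes with each control period).
- env.camera(name): name is "scene" or "top" or "wrist"; returns a dict with "frame" (420x560x3 uint8, red, green, blue), "fx", "fy", "cx", "cy" (pixels), "dist" ([k1, k2, p1, p2, k3] as OpenCV has them; the pictures are not rectified), "camera_from_world" (4x4, takes a point from world to camera coordinates). Camera axes: x right, y up, looking along -z (the intrinsics and any distortion apply to the point x, -y, -z); pixel columns grow to the right and rows downward; lengths in m; the calibration is good to about 2 mm. A picture is of the moment at which its call begins. There is no depth.
- env.sign_off(): hands the job in; it is judged then, once.
The state is a dict: "time_s": time; "joints": joint angles; "joint_vel": joint speeds; "joint_torque": joint torques, N m; "ee_pos": TCP position; "tcp_rot": TCP orientation; "wrist_force": force on the tool from outside, world axes, zero at the start; "wrist_torque": the same for the moment, N m; "width": finger opening in m; "grasp_force": force on a finger pad.
Only numpy, scipy, OpenCV 4.12 (cv2) and the standard library are available. Lean on these libraries where they do the work, as an engineer would, in place of code of your own. Each camera call takes 0.05 s, during which the arm holds its last target. There are 200 camera calls.

TASK

Sort the three steel parts into the two-bay kit tray: the hexagonal coupling goes in the bay next to the keeper bar's hinge, both round collared bushes in the bay next to the bar's catch. When all three are in, swing the keeper bar down until it snaps fully home in its catch. Leave the black plug in the leaning rack and the other things on the bench as they are.

Things in the scene. Friction and masses are not known exactly. Their poses are not given: they have to be found in the camera images.
- hex: Plain steel hexagonal coupling, 24 mm across flats (27.7 across corners), 56 mm long, small dark bore in the end. Origin at its middle; z along its length, pointing up out of the end; y square to a pair of flats (flats every 60 degrees). About 170 g. Standing in one of the rack's pockets, leaning with it; which pocket varies.
- bush_a: Plain steel round bush, body 24 mm diameter, 56 mm long overall, with a round collar 38 mm diameter over the top 14 mm. Origin at the middle of the 56 mm length; z along the axis towards the collar. About 170 g. Standing in one of the rack's pockets, leaning with it; which pocket varies.
- bush_b: Plain steel round bush, body 24 mm diameter, 56 mm long overall, with a round collar 38 mm diameter over the top 14 mm. Origin at the middle of the 56 mm length; z along the axis towards the collar. About 170 g. Standing upright on the bench among the clutter near the robot.
- hinge_bay (a point): Centre of the inner floor of the tray bay next to the bar's hinge, 5 mm above the bench. The axes are the tray's: z up, y along the tray from catch to hinge. The aluminium tray is fixed, 108 mm (x) by 190 mm (y) by 45 mm high, walls 4 mm; each bay is open inside 100 mm (x) by 89 mm (y), and parts may stand or lie in it.
- catch_bay (a point): Centre of the inner floor of the other bay, next to the catch, 93 mm from hinge_bay along the tray; axes and size as hinge_bay.
- bar_hinge (a point): Axis of the keeper bar's hinge (it is the tray's x), on a post at the tray's +y end, 109 mm from the tray's centre, 75 mm above the bench; axes as the tray's. The hinge post is 28 mm wide (x), 84 mm high. The catch is a 28 mm wide post at the other end, 96 mm high, reaching 127 mm from the tray's centre, with a sprung ball.
- bar_tip (a point): Free end of the keeper bar, a round steel rod of 10 mm diameter, 212 mm from the hinge axis. Shut, it lies over the middle of both bays, 75 mm above the bench.
- bar (a joint): Angle of the keeper bar (rad): 0 fully shut, level, over the tray; 1.57 upright over the hinge; it starts leaning outwards, away from the tray. It stays where it is left; the last 10 mm of its tip's travel goes past a sprung ball (about 5 N on the bar) and snaps home.
- rack: Fixed rack with three things leaning 35 degrees from vertical, tops towards the rack's -x. Origin on the bench under the row of pocket mouths; y along the row, x to the back. Pockets at y = -66, 0, +66 mm, 24 mm deep; mouths on a sloping face, 62 mm above the bench at x = 0. The coupling and the bush stand out 32 mm along their axis; take them out along it.
- canopy (a point): Middle of the front edge of the steel shelf that overhangs the rack: axes as the rack's, 3 mm behind its origin, 183 mm above the bench (underside). The shelf is 206 mm wide, 75 mm deep to the back, 4 mm thick with a low rear edge, on two posts at its rear corners.
- plug: Bystander: small black plastic plug with a square shank and ball top, leaning in one of the rack's pockets. Its top is about 36 mm from the pocket's mouth at most. Leave it.
- beaker: Bystander: glass beaker, 52 mm diameter, 62 mm high, origin under its centre. Leave it.
- jar: Bystander: closed glass jar, 48 mm diameter, 55 mm high, origin under its centre. Leave it.
- tape: Bystander: roll of yellow tape lying flat, 60 mm diameter, 22 mm high, origin under its centre. Leave it.
- bottle: Bystander: brown glass bottle with a red cap, 60 mm diameter, 150 mm high, behind the middle, origin under its centre. Leave it.
- wrench: Bystander: steel wrench, 160 mm, lying at the right side. Leave it.
- driver: Bystander: screwdriver, 180 mm, lying at the left side. Leave it.

How it is judged:
By the outcome, as a careful person would: the job done as asked, in the order asked, and still so for the second after the job is handed in, with the robot touching nothing.
It also fails if it takes over 72 s, if anything falls off the work surface, if the arm or the gripper's body presses on something with over 40 N, if the wrist force passes 120 N, or if a joint passes its speed limit or range.

## Working session

There is one attempt and no reset: what is moved stays moved. The work goes in short steps, Python scripts to look and compute and a tool call to move; the robot and the scene stay as the last step left them, time stands still between calls to the robot, and variables do not carry over. Pictures are saved under pics/ and viewed, at most 10 in all, crops included, and the job is handed in when it is done.

Besides the shell and the picture viewer there is one more tool, called after ">>>" in YAML: its name, and indented under it one key for each argument. step_arm: Moves the arm, as the interface text tells. Its arguments: {"type":"object","properties":{"motion":{"type":"array","items":{"type":"array"}}},"required":["motion"]}

```bash
mkdir -p pics; ls
cat > h.py <<'E'
import numpy as np, cv2
from scipy.spatial.transform import Rotation as R
from plant import env
def ray(c,u,v):
    K=np.array([[c["fx"],0,c["cx"]],[0,c["fy"],c["cy"]],[0,0,1]])
    p=cv2.undistortPoints(np.array([[[u,v]]],float),K,np.array(c["dist"],float))[0,0]
    T=np.linalg.inv(np.array(c["camera_from_world"]))
    d=T[:3,:3]@np.array([p[0],-p[1],-1.0]); return T[:3,3],d/np.linalg.norm(d)
def plane(c,u,v,z):
    o,d=ray(c,u,v); return o+d*(z-o[2])/d[2]
def tri(obs):
    A=np.zeros((3,3));b=np.zeros(3)
    for c,u,v in obs:
        o,d=ray(c,u,v);P=np.eye(3)-np.outer(d,d);A+=P;b+=P@o
    x=np.linalg.solve(A,b)
    res=[]
    for c,u,v in obs:
        o,d=ray(c,u,v); res.append(np.linalg.norm((np.eye(3)-np.outer(d,d))@(x-o)))
    return x,res
def proj(c,p):
    K=np.array([[c["fx"],0,c["cx"]],[0,c["fy"],c["cy"]],[0,0,1]])
    q=(np.array(c["camera_from_world"])@np.append(p,1))[:3]
    return cv2.projectPoints(np.array([[q[0],-q[1],-q[2]]]),np.zeros(3),np.zeros(3),K,np.array(c["dist"],float))[0].ravel()
def save(c,n,crop=None,s=1):
    f=c["frame"][:,:,::-1]
    if crop: x0,y0,x1,y1=crop; f=f[y0:y1,x0:x1]
    cv2.imwrite("pics/"+n,cv2.resize(f,None,fx=s,fy=s,interpolation=cv2.INTER_CUBIC))
E
python3 - <<'E'
from h import *
import pickle
d={n:env.camera(n) for n in("scene","top","wrist")}
pickle.dump(d,open("c0.pkl","wb"))
for n in d:
    c=d[n];T=np.linalg.inv(np.array(c["camera_from_world"]));print(n,T[:3,3].round(3),(-T[:3,2]).round(3),c["fx"],c["dist"])
save(d["scene"],"s0.png",s=1.42);save(d["top"],"t0.png",s=1.42)
o=env.observe();print(o["ee_pos"],o["tcp_rot"],R.from_rotvec(o["tcp_rot"]).as_matrix().round(3),o["wrist_force"])
E
```

```text
pics
scene [ 1.187 -0.334  1.267] [-0.468  0.242 -0.85 ] 459.78714322336754 [-0.09317372  0.          0.          0.          0.        ]
top [ 0.402 -0.013  1.376] [ 0.16   0.02  -0.987] 468.0882480022101 [-0.05138826  0.          0.          0.          0.        ]
wrist [ 0.243 -0.581  0.384] [-0.282 -0.076 -0.957] 289.4431937970399 [-0.01803581  0.          0.          0.          0.        ]
[ 0.16591115 -0.60207245  0.22167472] [-3.11175833e+00 -4.20802033e-01  3.27278375e-05] [[ 0.964  0.266 -0.   ]
 [ 0.266 -0.964  0.001]
 [ 0.    -0.001 -1.   ]] [ 0.0957828   1.12920583 -0.28934926]
```

View pics/s0.png

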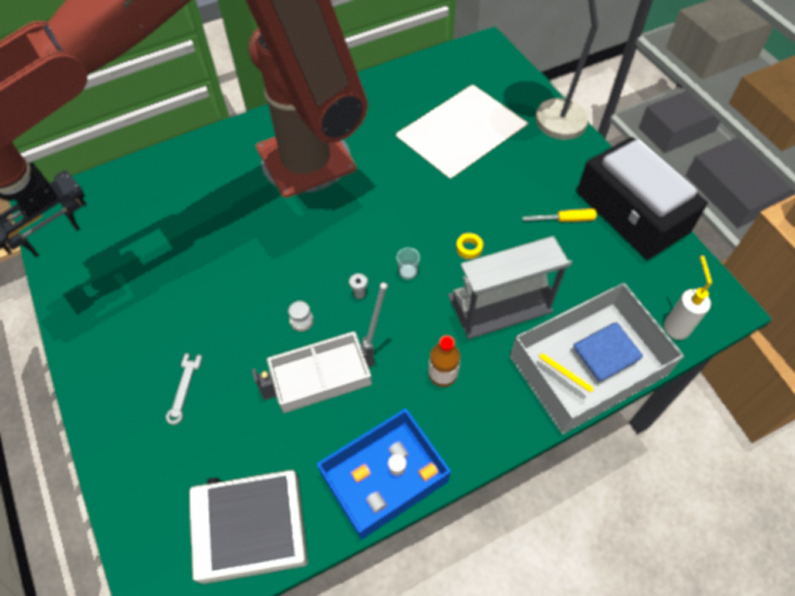

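View pics/t0.png

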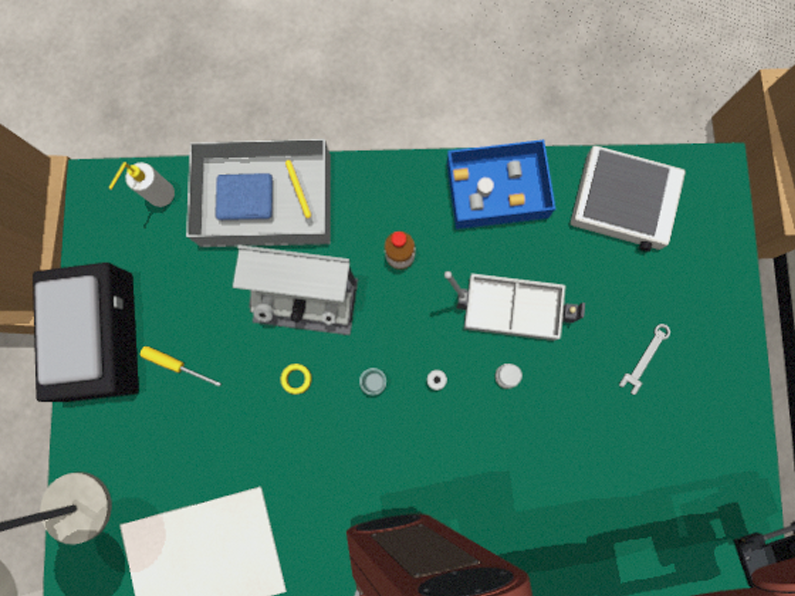

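The pictures show the following (scaled pixels, divide by 1.42):
- **Top view:** bush_a is in the rack's left pocket (262,313), the plug in the middle and the hex at right (328,318). bush_b is at (437,380). The tray is around (515,307), with its hinge on the left and catch on the right.
- **Scene view:** bush_b is at (358,287) and the bar tip at (383,287).

I'll zoom in on both.

Run:
```python
from h import *
import pickle
d=pickle.load(open("c0.pkl","rb"))
t=d["top"]["frame"];s=d["scene"]["frame"]
up=lambda f,b,k:cv2.resize(f[b[1]:b[3],b[0]:b[2]],None,fx=k,fy=k,interpolation=cv2.INTER_CUBIC)
a=up(t,(155,170,275,285),5);cv2.imwrite("pics/z1.png",a[:,:,::-1])
b=np.vstack([up(t,(290,180,420,285),3.5)[:, :], ]);c=up(s,(180,180,290,295),3.2)
h=max(b.shape[0],c.shape[0]);P=lambda m:np.vstack([m,np.zeros((h-m.shape[0],m.shape[1],3),np.uint8)])
e=np.hstack([P(b),P(c)]);print(b.shape,c.shape,e.shape);cv2.imwrite("pics/z2.png",cv2.resize(e,None,fx=1,fy=1)[:,:,::-1])
f=up(s,(310,165,405,240),8);print(f.shape);cv2.imwrite("pics/z3.png",f[:,:,::-1])
```

```text
(368, 455, 3) (368, 352, 3) (368, 807, 3)
(600, 760, 3)
```

View pics/z1.png

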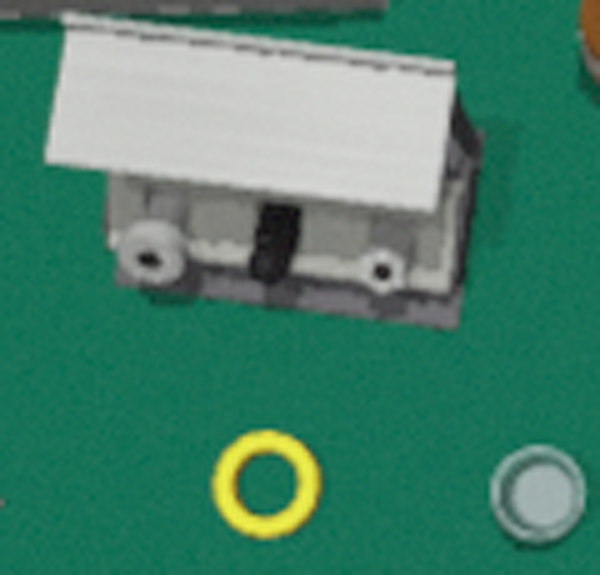

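View pics/z2.png

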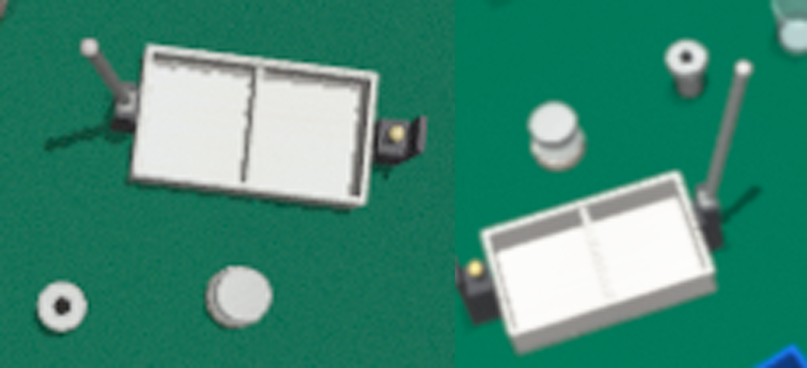

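View pics/z3.png

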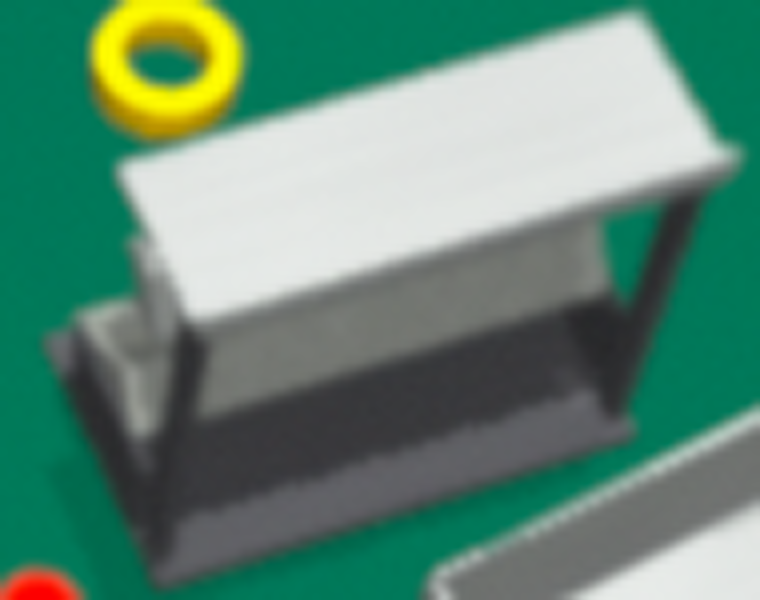

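The zooms give these positions:
- **z1 (top, rack):** bush bore (148,258), hex bore (382,271), shelf front corners (47,160) and (437,210).
- **z2 left (top):** tray corners (148,46), (377,72), (367,207), (130,182); bar tip (89,46); bush_b bore (62,305).
- **z2 right (scene):** tray corners (715,290), (520,352), (483,232), (680,173); bar tip (743,68); bush_b (687,58).
- **z3 (scene):** shelf front corners (640,10) and (118,165). The parts are hidden behind the shelf.

Run:
```python
from h import *
import pickle
d=pickle.load(open("c0.pkl","rb"));t=d["top"];s=d["scene"]
z1=lambda u,v:(155+u/5-.4,170+v/5-.4)
zt=lambda u,v:(290+u/3.5-.36,180+v/3.5-.36)
zs=lambda u,v:(180+(u-455)/3.2-.34,180+v/3.2-.34)
z3=lambda u,v:(310+u/8-.44,165+v/8-.44)
def T(n,a,b):
    x,r=tri([(t,*a),(s,*b)]);print(n,x.round(4),np.round(r,4));return x
fl=T("shelfFL",z1(47,160),z3(640,10));fr=T("shelfFR",z1(437,210),z3(118,165))
rr=T("shelfRR",z1(453,63),z3(195,325))
a=[T("tray",zt(*p),zs(*q)) for p,q in [((148,46),(715,290)),((377,72),(520,352)),((367,207),(483,232)),((130,182),(680,173))]]
c=np.mean(a,0);ty=(a[0]+a[3]-a[1]-a[2])[:2];ty/=np.linalg.norm(ty);print("tray c",c.round(4),"yaw of x",np.degrees(np.arctan2(-ty[0],ty[1])),"ty",ty)
for k in(1,-1):print("bay",k,c[:2]+k*.0465*ty)
print("hinge",c[:2]+.109*ty,"catch",c[:2]-.103*ty)
T("tip",zt(89,46),zs(743,68));T("bushb",zt(62,305),zs(687,58))
y=(fl-fr)[:2];y/=np.linalg.norm(y);x=np.array([y[1],-y[0]]);print("rack x",x,np.degrees(np.arctan2(x[1],x[0])))
m=(fl+fr)[:2]/2-.003*x;print("rack origin",m,[ (m+k*.066*y).round(4) for k in(1,0,-1)])
for n,p in(("busha",z1(148,258)),("hex",z1(382,271))):
    q=plane(t,*p,.088);l=q[:2]-m;print(n,q.round(4),"rack xy",l@x,l@y)
```

```text
shelfFL [0.6162 0.3183 0.1824] [0.0015 0.0015]
shelfFR [0.5852 0.1136 0.1815] [0.001 0.001]
shelfRR [0.6601 0.1021 0.1891] [0.0012 0.0012]
tray [ 0.663  -0.136   0.0051] [0.0012 0.0012]
tray [ 0.6364 -0.3243  0.0112] [0.0047 0.0047]
tray [ 0.52   -0.3072  0.0317] [0.0023 0.0023]
tray [ 0.5456 -0.1149  0.0232] [0.0018 0.0018]
tray c [ 0.5912 -0.2206  0.0178] yaw of x -7.817288369150159 ty [0.13601451 0.99070684]
bay 1 [ 0.5975542  -0.17452825]
bay -1 [ 0.58490485 -0.26666399]
hinge [ 0.60605511 -0.11260907] catch [ 0.57722003 -0.32263892]
tip [ 0.6126 -0.0721  0.2731] [0.0004 0.0004]
bushb [ 0.4445 -0.056   0.0455] [0.0009 0.0009]
rack x [ 0.98872979 -0.14971109] -8.610184070158654
rack origin [0.5977212  0.21640382] [array([0.6076, 0.2817]), array([0.5977, 0.2164]), array([0.5878, 0.1511])]
busha [0.5755 0.2846 0.088 ] rack xy -0.03216134098365938 0.06412521260005741
hex [0.5655 0.1534 0.088 ] rack xy -0.022438521178433583 -0.06716449025822323
```

Run:
```python
from h import *
import pickle
d=pickle.load(open("c0.pkl","rb"));t=d["top"];s=d["scene"]
zt=lambda u,v:(290+u/3.5-.36,180+v/3.5-.36)
zs=lambda u,v:(180+(u-455)/3.2-.34,180+v/3.2-.34)
for n,p,q,z in[("x+y+",(148,46),(716,272),.045),("x+y-",(377,72),(517,333),.045),("x-y-",(367,207),(483,232),.045),("x-y+",(130,182),(680,173),.045),("bb",(62,305),(687,58),.056),("tip",(89,46),(743,68),.273)]:
    x,r=tri([(t,*zt(*p)),(s,*zs(*q))]);print(n,x.round(4),r[0].round(4),"top plane",plane(t,*zt(*p),z).round(4),"scene plane",plane(s,*zs(*q),z).round(4))
```

```text
x+y+ [ 0.6583 -0.1325  0.0323] 0.0023 top plane [ 0.655  -0.1335  0.045 ] scene plane [ 0.6646 -0.1325  0.045 ]
x+y- [ 0.6312 -0.3189  0.0392] 0.0035 top plane [ 0.629 -0.321  0.045] scene plane [ 0.6353 -0.3158  0.045 ]
x-y- [ 0.52   -0.3072  0.0317] 0.0023 top plane [ 0.518  -0.3065  0.045 ] scene plane [ 0.5282 -0.3054  0.045 ]
x-y+ [ 0.5456 -0.1149  0.0232] 0.0018 top plane [ 0.5426 -0.1148  0.045 ] scene plane [ 0.5575 -0.1171  0.045 ]
bb [ 0.4445 -0.056   0.0455] 0.0009 top plane [ 0.4438 -0.0565  0.056 ] scene plane [ 0.4512 -0.0576  0.056 ]
tip [ 0.6126 -0.0721  0.2731] 0.0004 top plane [ 0.6125 -0.0725  0.273 ] scene plane [ 0.6127 -0.0716  0.273 ]
```

>>> step_arm:
  motion:
    - [[0.04,0,-0.01],0.12,0.087]
    - [[0.04,0,0],0.12,0.087]
    - [[0.04,0,0],0.0,0.087]

```text
time_s: 0.4
ee_pos: [0.2845, -0.5846, 0.2331]
tcp_rot: [3.141, 0.033, 0.001]
wrist_force: [0.4, -0.9, 0.8]
width: 0.0868
grasp_force: 0.0
```

>>> step_arm:
  motion:
    - [[0,0,0],0.08,0.06]
    - [[0,0,0],0.08,0.06]
    - [[0.006,-0.039,0],0,0.06]
    - [[0.006,-0.039,0],0,0.06]
    - [[0.006,-0.039,0],0,0.06]
    - [[0.006,-0.039,0],0,0.06]
    - [[0.006,-0.039,0],0,0.06]
    - [[0.006,-0.039,0],0,0.06]
    - [[0.006,-0.039,0],0,0.06]
    - [[0.006,-0.039,0],0,0.06]
    - [[0.006,-0.039,0],0,0.06]
    - [[0.006,-0.039,0],0,0.06]
    - [[0.006,-0.039,0],0,0.06]
    - [[0.006,-0.039,0],0,0.06]
    - [[0.006,-0.039,0],0,0.06]
    - [[0.006,-0.039,0],0,0.06]
    - [[0,0,0],0,0.06]

```text
time_s: 1.82
ee_pos: [0.4389, -0.0482, 0.2325]
tcp_rot: [-3.132, 0.194, -0.001]
wrist_force: [0.4, 0.2, -0.4]
width: 0.0602
grasp_force: 0.0
```

Run:
```python
from h import *
import pickle
c=env.camera("wrist");pickle.dump(c,open("w1.pkl","wb"));save(c,"w1.png")
o=env.observe();print(o["ee_pos"],R.from_rotvec(o["tcp_rot"]).as_matrix().round(3))
for z,p in(("b",[.444,-.0565,.056]),("hex",[.5655,.1534,.088])):print(proj(c,np.array(p)))
```

```text
[ 0.43831357 -0.05103219  0.2323405 ] [[ 0.992 -0.123 -0.   ]
 [-0.123 -0.992  0.001]
 [-0.    -0.001 -1.   ]]
[288.12570981 187.98304319]
[ 67.46174436 102.85404193]
```

View pics/w1.png

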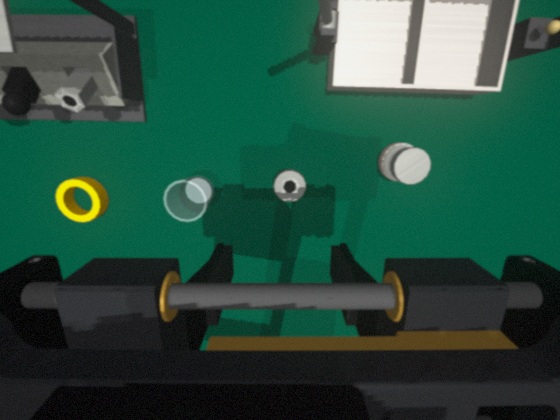

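The wrist view shows the bush_b bore at (290,186), the hex bore at (72,99), and the tray's near rim corners at (331,89) and (500,91).

Run:
```python
from h import *
import pickle
d=pickle.load(open("c0.pkl","rb"));t=d["top"];w=pickle.load(open("w1.pkl","rb"))
z1=lambda u,v:(155+u/5-.4,170+v/5-.4)
zt=lambda u,v:(290+u/3.5-.36,180+v/3.5-.36)
for n,a,b in(("bb",zt(62,305),(290,186)),("hex",z1(382,271),(72,99)),("tray x-y-",zt(367,207),(500,91)),("x-y+",zt(130,182),(331,89))):
    x,r=tri([(t,*a),(w,*b)]);print(n,x.round(4),r[0].round(4),"w@.056",plane(w,*b,.056).round(4))
M=R.from_rotvec(env.observe()["tcp_rot"]).as_matrix()
x=plane(w,290,186,.056);print("tool delta",(M.T@(x-env.observe()["ee_pos"])).round(4))
```

```text
bb [ 0.444  -0.0579  0.0455] 0.0011 w@.056 [ 0.4461 -0.059   0.056 ]
hex [0.5685 0.1546 0.0775] 0.0016 w@.056 [0.5737 0.1691 0.056 ]
tray x-y- [ 0.5208 -0.3069  0.0452] 0.0029 w@.056 [ 0.5234 -0.2999  0.056 ]
x-y+ [ 0.5441 -0.1144  0.0587] 0.003 w@.056 [ 0.5473 -0.1156  0.056 ]
tool delta [0.0088 0.0071 0.1763]
```

>>> step_arm:
  motion:
    - [[0.008,0.007,0.03],0,0.06]
    - [[0,0,0.04],0,0.06]
    - [[0,0,0.04],0,0.06]
    - [[0,0,0.04],0,0.06]
    - [[0,0,0.03],0,0.06]
    - [[0,0,0.024],0,0.06]
    - [[0,0,0],0,0.06]
    - [[0,0,0],0,0.02]
    - [[0,0,0],0,0.02]
    - [[0,0,0],0,0.02]
    - [[0,0,0],0,0.02]
    - [[0,0,0],0,0.02]
    - [[0,0,0],0,0.02]

```text
time_s: 2.95
ee_pos: [0.4468, -0.0629, 0.0303]
tcp_rot: [3.134, -0.204, 0.006]
wrist_force: [-0.4, 0.3, 6.3]
width: 0.0372
grasp_force: 29.5
```

>>> step_arm:
  motion:
    - [[0,0,-0.04],0,0.02]
    - [[0,0,-0.04],0,0.02]
    - [[0,0,-0.04],0,0.02]
    - [[0.022,0.0305,0],0,0.02]
    - [[0.022,0.0305,0],0,0.02]
    - [[0.022,0.0305,0],0,0.02]
    - [[0.022,0.0305,0],0,0.02]
    - [[0.022,0.0305,0],0,0.02]
    - [[0.022,0.0305,0],0,0.02]
    - [[0,0,0],0,0.02]
    - [[0,0,0],0,0.02]

```text
time_s: 3.87
ee_pos: [0.5519, -0.2624, 0.1474]
tcp_rot: [-3.134, 0.208, 0.003]
wrist_force: [-0.5, 0.0, -1.9]
width: 0.0372
grasp_force: 29.8
```

Run:
```python
from h import *
import pickle
c=env.camera("wrist");pickle.dump(c,open("w2.pkl","wb"));save(c,"w2.png")
t=env.camera("top");o=env.observe();print(o["ee_pos"],o["width"],o["grasp_force"],o["wrist_force"])
```

```text
[ 0.55139117 -0.26022463  0.14778653] 0.037163640730224316 29.764022338204086 [ 0.59648233 -0.27546777 -1.47407795]
```

View pics/w2.png

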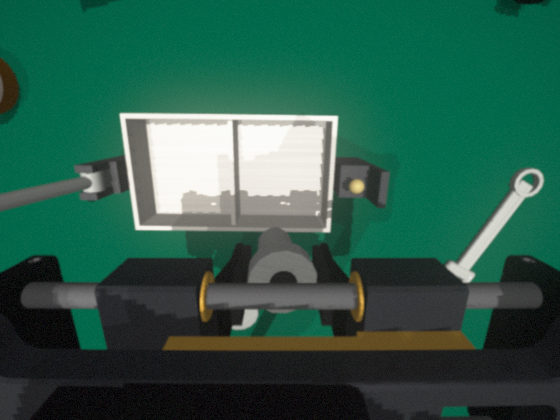

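The bush is held. Tray rim corners are at (121,116), (337,118), (331,232) and (134,231). I'll recompute the tray from these and the top view.

Run:
```python
from h import *
import pickle
d=pickle.load(open("c0.pkl","rb"));t=d["top"];w=pickle.load(open("w2.pkl","rb"));w1=pickle.load(open("w1.pkl","rb"))
zt=lambda u,v:(290+u/3.5-.36,180+v/3.5-.36)
P=[]
for p,q in[((148,46),(121,116)),((377,72),(337,118)),((367,207),(331,232)),((130,182),(134,231))]:
    x,r=tri([(t,*zt(*p)),(w,*q)]);y=plane(w,*q,.045);P.append(y);print(x.round(4),r[0].round(4),y.round(4))
c=np.mean(P,0)[:2];ty=(P[0]+P[3]-P[1]-P[2])[:2];ty/=np.linalg.norm(ty);print(c,ty)
o=env.observe();M=R.from_rotvec(o["tcp_rot"]).as_matrix();print(M.round(3))
tx=np.array([ty[1],-ty[0]])
for g in(c-.0465*ty-.026*tx,c-.0465*ty+.026*tx,c+.0465*ty):
    print(g.round(4),(M.T@(np.append(g,.037)-o["ee_pos"])).round(4))
```

```text
[ 0.656  -0.1337  0.0421] 0.0005 [ 0.6561 -0.1351  0.045 ]
[ 0.6291 -0.3216  0.0438] 0.0003 [ 0.6291 -0.3217  0.045 ]
[ 0.519  -0.3091  0.0331] 0.0 [ 0.5239 -0.3076  0.045 ]
[ 0.5458 -0.1139  0.0378] 0.0029 [ 0.5504 -0.1165  0.045 ]
[ 0.58987703 -0.22021796] [0.14065961 0.99005802]
[[ 0.992 -0.13  -0.002]
 [-0.13  -0.992  0.001]
 [-0.002 -0.001 -1.   ]]
[ 0.5576 -0.2626] [0.0067 0.0017 0.1108]
[ 0.6091 -0.2699] [0.0586 0.0022 0.1107]
[ 0.5964 -0.1742] [ 0.0336 -0.0911  0.1108]
```

>>> step_arm:
  motion:
    - [[0.006,0.002,0.03],0,0.02]
    - [[0,0,0.04],0,0.02]
    - [[0,0,0.025],0,0.02]
    - [[0,0,0.015],0,0.02]
    - [[0,0,0],0,0.02]
    - [[0,0,0],0,0.046]
    - [[0,0,0],0,0.046]
    - [[0,0,0],0,0.046]
    - [[0,0,-0.02],0,0.046]
    - [[0,0,-0.04],0,0.046]
    - [[0,0,-0.04],0,0.046]
    - [[0,0,-0.04],0,0.046]

```text
time_s: 4.97
ee_pos: [0.558, -0.2639, 0.1819]
tcp_rot: [3.134, -0.204, 0.003]
wrist_force: [0.9, 0.2, -0.1]
width: 0.0458
grasp_force: 0.0
```

Run:
```python
from h import *
o=env.observe();print(o["joints"],o["ee_pos"])
c=env.camera("wrist");f=c["frame"]
# is bush visible in bay: local std at predicted spot
u=proj(c,np.array([.5576,-.2626,.061]));print(u);cv2.imwrite("pics/w3.png",f[100:300,150:450,::-1])
```

```text
[-5.69350320e-01  2.30891912e-01  1.59181444e+00 -1.37443825e-04
  1.31673599e+00  1.13177853e+00] [ 0.55804322 -0.26390968  0.18185337]
[279.94296811 206.34640687]
```

View pics/w3.png

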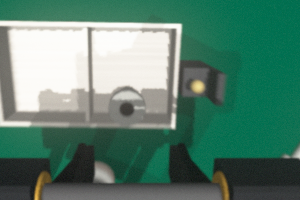

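bush_b stands in the catch bay at full-frame (277,208). The tool has to lean 35° for the rack parts. I'll take it to the edge of its reach in the rack's direction and see how its orientation behaves there.

>>> step_arm:
  motion:
    - [[0,0,-0.04],0.02,0.06]
    - [[0,0,-0.04],0,0.06]
    - [[0,0,-0.04],0,0.06]
    - [[0,0,-0.04],0,0.06]
    - [[0.0265,-0.0245,0],0,0.06]
    - [[0.0265,-0.0245,0],0,0.06]
    - [[0.0265,-0.0245,0],0,0.06]
    - [[0.0265,-0.0245,0],0,0.06]
    - [[0.0265,-0.0245,0],0,0.06]
    - [[0.0265,-0.0245,0],0,0.06]
    - [[0.0265,-0.0245,0],0,0.06]
    - [[0.0265,-0.0245,0],0,0.06]
    - [[0.0265,-0.0245,0],0,0.06]
    - [[0.0265,-0.0245,0],0,0.06]
    - [[0.03,0,0],0,0.06]
    - [[0.03,0,0],0,0.06]
    - [[0.03,0,0],0,0.06]
    - [[0.03,0,0],0,0.06]
    - [[0,0,0],0,0.06]

```text
time_s: 6.6
ee_pos: [0.9088, -0.0748, 0.3147]
tcp_rot: [-3.132, 0.237, -0.071]
wrist_force: [-1.2, -0.6, 0.1]
width: 0.06
grasp_force: 0.0
```

```bash
cat > st.py <<'E'
from h import *
o=env.observe();M=R.from_rotvec(o["tcp_rot"]).as_matrix()
z=M[:,2];print("j",np.round(o["joints"],3),"p",np.round(o["ee_pos"],4));print("M",M.round(3).tolist(),"tilt",np.degrees(np.arccos(-z[2])).round(2),"az",np.degrees(np.arctan2(z[1],z[0])).round(1),"F",np.round(o["wrist_force"],1))
E
python3 st.py
```

```text
j [-0.17   1.094  0.092  0.005  1.911  1.553] p [ 0.9088 -0.0748  0.3147]
M [[0.988, -0.15, 0.045], [-0.15, -0.989, -0.003], [0.045, -0.003, -0.999]] tilt 2.58 az -4.3 F [-1.2 -0.6  0.1]
```

It tilts at the reach limit, in the wanted direction. I'll keep pushing.

>>> step_arm:
  motion:
    - [[0.04,0,0],0,0.06]
    - [[0.04,0,0],0,0.06]
    - [[0.04,0,0],0,0.06]
    - [[0.04,0,0],0,0.06]
    - [[0.04,0,0],0,0.06]
    - [[0,0,0],0,0.06]

```text
time_s: 7.1
ee_pos: [0.9664, -0.0924, 0.2905]
tcp_rot: [3.116, -0.236, 0.291]
wrist_force: [0.1, -0.1, 0.1]
width: 0.0596
grasp_force: 0.0
```

```bash
python3 st.py
```

```text
j [-0.182  1.129  0.088  0.017  1.739  1.544] p [ 0.9664 -0.0924  0.2905]
M [[0.972, -0.149, 0.184], [-0.149, -0.989, -0.017], [0.184, -0.011, -0.983]] tilt 10.64 az -5.2 F [ 0.1 -0.1  0.1]
```

>>> step_arm:
  motion:
    - [[0.04,0,0.005],0,0.06]
    - [[0.04,0,0.005],0,0.06]
    - [[0.04,0,0.005],0,0.06]
    - [[0.04,0,0.005],0,0.06]
    - [[0.04,0,0.005],0,0.06]
    - [[0.04,0,0.005],0,0.06]
    - [[0.04,0,0.005],0,0.06]
    - [[0.04,0,0.005],0,0.06]
    - [[0,0,0],0,0.06]

```text
time_s: 7.85
ee_pos: [1.0507, -0.1156, 0.2691]
tcp_rot: [3.059, -0.231, 0.632]
wrist_force: [0.4, 0.1, -0.3]
width: 0.06
grasp_force: 0.0
```

```bash
python3 st.py
```

```text
j [-0.197  1.177  0.088  0.039  1.472  1.529] p [ 1.0507 -0.1156  0.2691]
M [[0.908, -0.146, 0.393], [-0.142, -0.989, -0.039], [0.395, -0.021, -0.919]] tilt 23.29 az -5.6 F [ 0.4  0.1 -0.3]
```

>>> step_arm:
  motion:
    - [[0.04,0,0.005],0,0.06]
    - [[0.04,0,0.005],0,0.06]
    - [[0.04,0,0.005],0,0.06]
    - [[0.04,0,0.005],0,0.06]
    - [[0.04,0,0.005],0,0.06]
    - [[0.04,0,0.005],0,0.06]
    - [[0.04,0,0.005],0,0.06]
    - [[-0.02,0,-0.02],0,0.06]
    - [[-0.02,0,-0.02],0,0.06]
    - [[-0.02,0,-0.02],0,0.06]
    - [[-0.02,0,-0.02],0,0.06]

```text
time_s: 8.77
ee_pos: [1.015, -0.1192, 0.3258]
tcp_rot: [2.979, -0.226, 0.92]
wrist_force: [1.6, 0.1, 0.6]
width: 0.06
grasp_force: 0.0
```

```bash
python3 st.py
```

```text
j [-0.215  0.733  0.757  0.072  1.058  1.491] p [ 1.015  -0.1192  0.3258]
M [[0.816, -0.143, 0.56], [-0.133, -0.989, -0.058], [0.562, -0.027, -0.827]] tilt 34.23 az -5.9 F [1.6 0.1 0.6]
```

The 34° lean holds. I'll now bring the tool in front of the rack, passing high.

>>> step_arm:
  motion:
    - [[-0.0287,-0.0168,-0.0193],0,0.06]
    - [[-0.0287,-0.0168,-0.0193],0,0.06]
    - [[-0.0287,-0.0168,-0.0193],0,0.06]
    - [[-0.0287,-0.0168,-0.0193],0,0.06]
    - [[-0.0287,-0.0168,-0.0193],0,0.06]
    - [[-0.0287,-0.0168,-0.0193],0,0.06]
    - [[-0.0287,-0.0168,-0.0193],0,0.06]
    - [[-0.0287,-0.0168,-0.0193],0,0.06]
    - [[-0.0287,-0.0168,-0.0193],0,0.06]
    - [[-0.0287,-0.0168,-0.0193],0,0.06]
    - [[-0.0287,-0.0168,-0.0193],0,0.06]
    - [[-0.0287,-0.0168,-0.0193],0,0.06]
    - [[-0.0287,-0.0168,-0.0193],0,0.06]
    - [[-0.0287,-0.0168,-0.0193],0,0.06]
    - [[-0.0287,-0.0168,-0.0193],0,0.06]
    - [[-0.0287,-0.0168,-0.0193],0,0.06]
    - [[0,0,0],0,0.06]

```text
time_s: 10.18
ee_pos: [0.503, 0.2295, 0.3326]
tcp_rot: [2.983, -0.221, 0.923]
wrist_force: [0.5, 0.2, 1.4]
width: 0.0602
grasp_force: 0.0
```

```bash
python3 st.py
```

```text
j [ 0.473 -0.388  2.002 -0.359  1.034  2.298] p [0.503  0.2295 0.3326]
M [[0.816, -0.137, 0.561], [-0.131, -0.99, -0.052], [0.563, -0.031, -0.826]] tilt 34.3 az -5.3 F [0.5 0.2 1.4]
```

>>> step_arm:
  motion:
    - [[-0.0204,0.001,0.03],0,0.06]
    - [[-0.0204,0.001,0.03],0,0.06]
    - [[-0.0204,0.001,0.03],0,0.06]
    - [[-0.0204,0.001,0.03],0,0.06]
    - [[0,0,0],0,0.06]
    - [[0,0,0],0,0.06]

```text
time_s: 10.68
ee_pos: [0.506, 0.2249, 0.1843]
tcp_rot: [2.979, -0.225, 0.914]
wrist_force: [0.2, 0.0, 0.8]
width: 0.0598
grasp_force: 0.0
```

```bash
python3 st.py
python3 - <<'E'
from h import *
import pickle
c=env.camera("wrist");pickle.dump(c,open("w4.pkl","wb"));save(c,"w4.png",s=1.42)
E
```

```text
j [ 0.463 -0.253  2.182 -0.459  0.749  2.45 ] p [0.506  0.2249 0.1843]
M [[0.818, -0.143, 0.557], [-0.132, -0.989, -0.059], [0.559, -0.025, -0.829]] tilt 34.04 az -6.1 F [0.2 0.  0.8]
```

View pics/w4.png

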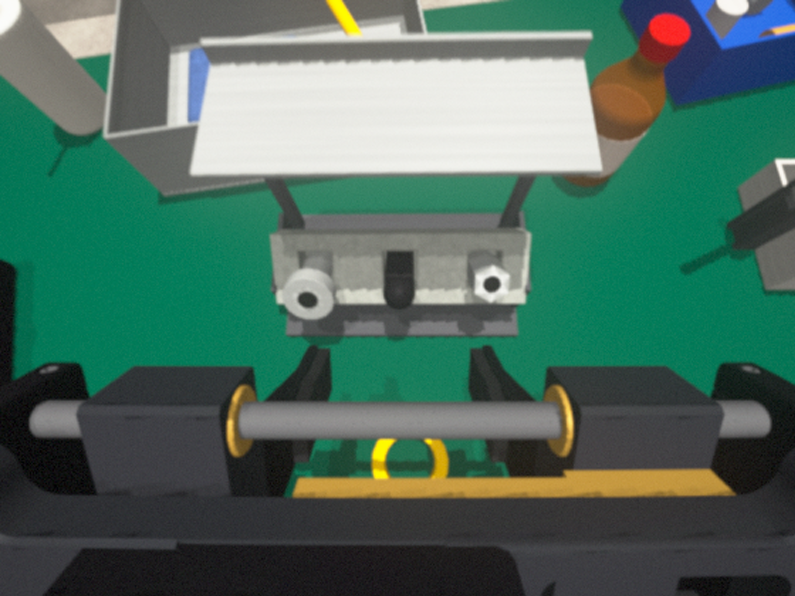

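The wrist view (scaled 1.42) shows the bush collar centred at (308,294) with its bore at (308,299). The hex bore is at (491,284), with flats apparently facing left and right, and the plug is between them at (398,290).

Run:
```python
from h import *
import pickle
d=pickle.load(open("c0.pkl","rb"));t=d["top"];w=pickle.load(open("w4.pkl","rb"));w1=pickle.load(open("w1.pkl","rb"))
z1=lambda u,v:(155+u/5-.4,170+v/5-.4)
s=1.42;o=env.observe();M=R.from_rotvec(o["tcp_rot"]).as_matrix();p=np.array(o["ee_pos"])
g=cv2.cvtColor(w["frame"],cv2.COLOR_RGB2GRAY)
for n,a,b in(("bush",z1(148,258),(308/s,299/s)),("hex",z1(382,271),(491/s,284/s))):
    x,r=tri([(t,*a),(w,*b)]);print(n,x.round(4),r[0].round(4),"tool",(M.T@(x-p)).round(4),"@.088",plane(w,*b,.088).round(4),(M.T@(plane(w,*b,.088)-p)).round(4))
x,r=tri([(w1,72,99),(w,491/s,284/s)]);print("hex w1w4",x.round(4),r)
# shelf front corners
for b in((191,174),(601,173)):print("shelf",plane(w,b[0]/s,b[1]/s,.185).round(4))
# hex outline
x0,y0=322,178;c=g[y0:y0+42,x0:x0+48];m=(c>205).astype(np.uint8)
n,l,st,ce=cv2.connectedComponentsWithStats(m);print(st.tolist())
k=l[21:23,:][l[21:23,:]>0];
k=np.bincount(l[12:32,14:34][l[12:32,14:34]>0]).argmax();cs,_=cv2.findContours((l==k).astype(np.uint8),0,2);ct=max(cs,key=cv2.contourArea)
for e in(1,1.5,2):print(cv2.approxPolyDP(cv2.convexHull(ct),e,True)[:,0].tolist())
```

```text
bush [0.5746 0.2822 0.0938] 0.001 tool [-0.0055 -0.0628  0.1116] @.088 [0.5764 0.2824 0.088 ] [-0.0073 -0.063   0.1173]
hex [0.566  0.1534 0.0911] 0.001 tool [0.0031 0.066  0.1162] @.088 [0.5679 0.153  0.088 ] [0.003  0.0663 0.1199]
hex w1w4 [0.5695 0.1515 0.0823] [np.float64(0.00016900022597109366), np.float64(0.00016900022597084603)]
shelf [0.6191 0.3165 0.185 ]
shelf [0.5864 0.1117 0.185 ]
[[0, 0, 48, 42, 1588], [13, 10, 34, 25, 383], [46, 12, 2, 11, 17], [0, 26, 4, 8, 28]]
[[13, 16], [26, 10], [35, 15], [45, 26], [46, 33], [22, 33], [13, 28]]
[[13, 16], [26, 10], [35, 15], [45, 26], [46, 33], [22, 33], [13, 28]]
[[13, 16], [26, 10], [45, 26], [46, 33], [22, 33], [13, 28]]
```

>>> step_arm:
  motion:
    - [[0.0015,0.033,0],0,0.048]
    - [[0.0015,0.033,0],0,0.048]
    - [[0,0,0.03],0,0.048]
    - [[0,0,0.03],0,0.048]
    - [[0,0,0],0,0.048]
    - [[0,0,0],0,0.048]

```text
time_s: 11.23
ee_pos: [0.5348, 0.156, 0.1375]
tcp_rot: [2.978, -0.228, 0.921]
wrist_force: [0.2, 0.7, 0.8]
width: 0.0485
grasp_force: 0.0
```

```bash
python3 st.py
python3 - <<'E'
from h import *
import pickle
w0=pickle.load(open("w4.pkl","rb"));w=env.camera("wrist");pickle.dump(w,open("w5.pkl","wb"))
o=env.observe();M=R.from_rotvec(o["tcp_rot"]).as_matrix();p=np.array(o["ee_pos"])
q=proj(w,np.array([.567,.1532,.089]));print("pred",q)
g=cv2.cvtColor(w["frame"],cv2.COLOR_RGB2GRAY);x0,y0=int(q[0])-20,int(q[1])-20
m=((g[y0:y0+40,x0:x0+40]<80)).astype(np.uint8);n,l,st,ce=cv2.connectedComponentsWithStats(m)
for i in range(1,n):
    if st[i,4]>15:
        u=ce[i]+[x0,y0];print(st[i],u,"tool@.088",(M.T@(plane(w,*u,.088)-p)).round(4),"tri",tri([(w0,491/1.42,284/1.42),(w,*u)])[0].round(4))
E
```

```text
j [ 0.269 -0.217  2.253 -0.387  0.575  2.261] p [0.5348 0.156  0.1375]
M [[0.816, -0.144, 0.56], [-0.134, -0.989, -0.058], [0.562, -0.028, -0.826]] tilt 34.27 az -5.9 F [0.2 0.7 0.8]
pred [280.47619364 227.19131459]
[ 15  14  13  12 126] [281.07142857 226.56349206] tool@.088 [-0.0013  0.0006  0.0602] tri [0.5681 0.1527 0.0869]
[  0  34  40   6 192] [280.77083333 243.33854167] tool@.088 [-0.0127  0.0004  0.0524] tri [0.5546 0.1572 0.1128]
```

>>> step_arm:
  motion:
    - [[0,0,0.03],0,0.048]
    - [[0,0,0.025],0,0.048]
    - [[0,0,0.018],0,0.048]
    - [[0,0,0.01],0,0.048]
    - [[0,0,0],0,0.048]
    - [[0,0,0],0,0.01]
    - [[0,0,0],0,0.01]
    - [[0,0,0],0,0.01]
    - [[0,0,0],0,0.01]
    - [[0,0,0],0,0.01]
    - [[0,0,0],0,0.01]
    - [[0,0,0],0,0.01]

```text
time_s: 12.28
ee_pos: [0.5802, 0.1519, 0.0678]
tcp_rot: [2.979, -0.226, 0.921]
wrist_force: [-5.5, 0.2, 7.6]
width: 0.0239
grasp_force: 29.4
```

>>> step_arm:
  motion:
    - [[0,0,-0.01],0,0.01]
    - [[0,-0.0005,-0.015],0,0.01]
    - [[0,-0.0005,-0.02],0,0.01]
    - [[0,0,-0.03],0,0.01]
    - [[0,0,-0.03],0,0.01]
    - [[0,0,-0.03],0,0.01]
    - [[0,0,-0.03],0,0.01]
    - [[0,0,0],0,0.01]

```text
time_s: 12.95
ee_pos: [0.488, 0.1633, 0.209]
tcp_rot: [2.979, -0.226, 0.93]
wrist_force: [1.2, 0.3, -0.5]
width: 0.0238
grasp_force: 29.4
```

```bash
python3 st.py
```

```text
j [ 0.325 -0.45   2.279 -0.337  0.78   2.223] p [0.488  0.1633 0.209 ]
M [[0.813, -0.141, 0.565], [-0.134, -0.99, -0.055], [0.567, -0.031, -0.823]] tilt 34.59 az -5.5 F [ 1.2  0.3 -0.5]
```

>>> step_arm:
  motion:
    - [[0.0043,0.0379,0.0056],0,0.01]
    - [[0.0043,0.0379,0.0056],0,0.01]
    - [[0.0043,0.0379,0.0056],0,0.01]
    - [[0.0043,0.0379,0.0056],0,0.01]
    - [[0.0043,0.0379,0.0056],0,0.01]
    - [[0.0043,0.0379,0.0056],0,0.01]
    - [[0.0043,0.0379,0.0056],0,0.01]
    - [[0.0043,0.0379,0.0056],0,0.01]
    - [[0.0043,0.0379,0.0056],0,0.01]
    - [[0.0185,-0.0039,0.025],0,0.01]
    - [[0.0185,-0.0039,0.025],0,0.01]
    - [[0.0185,-0.0039,0.025],0,0.01]
    - [[0,0,0],0,0.01]
    - [[0,0,0],0,0.01]

```text
time_s: 14.12
ee_pos: [0.5865, -0.1822, 0.1391]
tcp_rot: [2.985, -0.227, 0.909]
wrist_force: [0.4, -0.4, -2.1]
width: 0.0237
grasp_force: 29.8
```

```bash
python3 st.py
```

```text
j [-0.575 -0.101  2.146  0.461  0.611  0.833] p [ 0.5865 -0.1822  0.1391]
M [[0.821, -0.142, 0.553], [-0.135, -0.989, -0.055], [0.555, -0.03, -0.831]] tilt 33.79 az -5.6 F [ 0.4 -0.4 -2.1]
```

>>> step_arm:
  motion:
    - [[-0.0121,0.0007,0.0195],0,0.01]
    - [[-0.0121,0.0007,0.0195],0,0.01]
    - [[-0.0121,0.0007,0.0195],0,0.01]
    - [[-0.0121,0.0007,0.0195],0,0.01]
    - [[0,0,0],0,0.01]
    - [[0,0,0],0,0.01]

```text
time_s: 14.62
ee_pos: [0.5896, -0.1827, 0.0503]
tcp_rot: [2.982, -0.227, 0.914]
wrist_force: [0.9, -0.5, -0.9]
width: 0.0238
grasp_force: 29.8
```

>>> step_arm:
  motion:
    - [[-0.0015,0,0.003],0,0.01]
    - [[0,0,0],0,0.044]
    - [[0,0,0],0,0.044]
    - [[0,0,0],0,0.044]
    - [[0,0,-0.01],0,0.044]
    - [[0,0,-0.03],0,0.044]
    - [[0,0,-0.04],0,0.044]
    - [[0,0,-0.04],0,0.044]
    - [[0,0,0],0,0.044]

```text
time_s: 15.37
ee_pos: [0.5268, -0.1795, 0.1587]
tcp_rot: [2.964, -0.222, 0.936]
wrist_force: [0.4, -1.1, 1.6]
width: 0.0438
grasp_force: 0.0
```

```bash
python3 st.py
python3 - <<'E'
from h import *
import pickle
c=env.camera("wrist");t=env.camera("top");s=env.camera("scene");pickle.dump((c,t,s),open("v6.pkl","wb"))
up=lambda f,b,k:cv2.resize(f[b[1]:b[3],b[0]:b[2]],None,fx=k,fy=k,interpolation=cv2.INTER_CUBIC)
q=proj(c,np.array([.589,-.22,.03])).astype(int);print(q)
a=up(c["frame"],(max(0,q[0]-130),max(0,q[1]-90),q[0]+130,q[1]+110),1.5)
b=up(s["frame"],(175,175,315,295),2.6);e=up(t["frame"],(300,180,420,260),3.3)
H=600;I=np.zeros((H,800,3),np.uint8);I[:a.shape[0],:a.shape[1]]=a;I[300:300+e.shape[0],:e.shape[1]]=e[:300];I[:b.shape[0],420:420+b.shape[1]]=b
cv2.imwrite("pics/v6.png",I[:,:,::-1]);print(a.shape,b.shape,e.shape)
E
```

```text
j [-0.657 -0.307  2.283  0.485  0.684  0.759] p [ 0.5268 -0.1795  0.1587]
M [[0.809, -0.143, 0.57], [-0.128, -0.99, -0.067], [0.573, -0.018, -0.819]] tilt 35.0 az -6.7 F [ 0.4 -1.1  1.6]
[311 215]
(300, 390, 3) (312, 364, 3) (264, 396, 3)
```

View pics/v6.png

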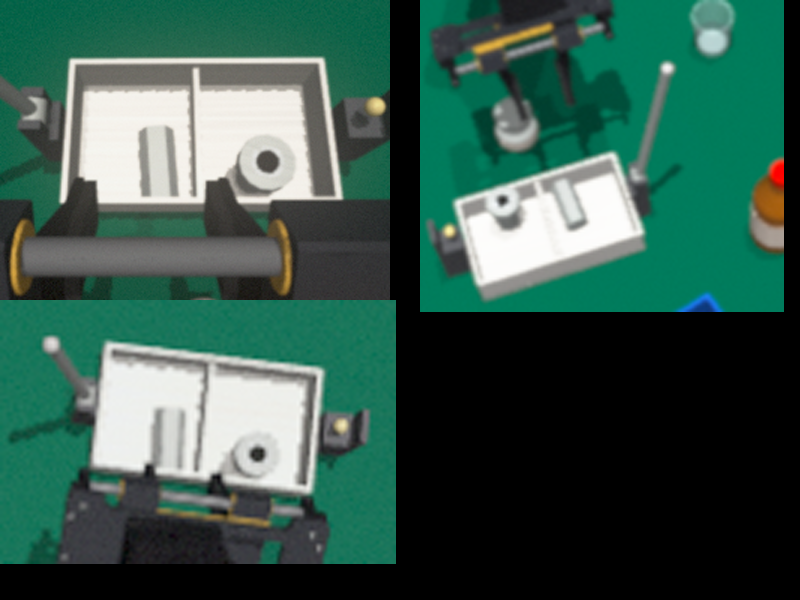

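The hex lies flat in the hinge bay and bush_b stands in the catch bay. Next is bush_a.

>>> step_arm:
  motion:
    - [[-0.0048,-0.0381,-0.0067],0,0.056]
    - [[-0.0048,-0.0381,-0.0067],0,0.056]
    - [[-0.0048,-0.0381,-0.0067],0,0.056]
    - [[-0.0048,-0.0381,-0.0067],0,0.056]
    - [[-0.0048,-0.0381,-0.0067],0,0.056]
    - [[-0.0048,-0.0381,-0.0067],0,0.056]
    - [[-0.0048,-0.0381,-0.0067],0,0.056]
    - [[-0.0048,-0.0381,-0.0067],0,0.056]
    - [[-0.0048,-0.0381,-0.0067],0,0.056]
    - [[-0.0048,-0.0381,-0.0067],0,0.056]
    - [[-0.0048,-0.0381,-0.0067],0,0.056]
    - [[-0.0048,-0.0381,-0.0067],0,0.056]
    - [[-0.001,-0.0023,0.03],0,0.056]
    - [[-0.001,-0.0023,0.03],0,0.056]
    - [[0,0,0],0,0.056]
    - [[0,0,0],0,0.056]

```text
time_s: 16.85
ee_pos: [0.5283, 0.2855, 0.1377]
tcp_rot: [2.978, -0.223, 0.904]
wrist_force: [-0.5, -0.2, -0.0]
width: 0.0561
grasp_force: 0.0
```

```bash
python3 st.py
python3 - <<'E'
from h import *
import pickle
w0=pickle.load(open("w4.pkl","rb"));w=env.camera("wrist");pickle.dump(w,open("w7.pkl","wb"))
o=env.observe();M=R.from_rotvec(o["tcp_rot"]).as_matrix();p=np.array(o["ee_pos"])
q=proj(w,np.array([.5746,.2822,.0935]));print("pred",q)
g=cv2.cvtColor(w["frame"],cv2.COLOR_RGB2GRAY);r=32;x0,y0=int(q[0])-r,int(q[1])-r
G=g[y0:y0+2*r,x0:x0+2*r]
m=(G<80).astype(np.uint8);n,l,st,ce=cv2.connectedComponentsWithStats(m)
for i in range(1,n):
    if st[i,4]>15:
        u=ce[i]+[x0,y0];x,rr=tri([(w0,308/1.42,299/1.42),(w,*u)]);print("dark",st[i],u,"tri",x.round(4),rr[0].round(4),"tool",(M.T@(x-p)).round(4))
m=(G>150).astype(np.uint8);n,l,st,ce=cv2.connectedComponentsWithStats(m)
for i in range(1,n):
    if st[i,4]>60:
        u=st[i,:2]+st[i,2:4]/2-.5+[x0,y0];print("bright",st[i],u,"tool@.09",(M.T@(plane(w,*u,.09)-p)).round(4))
E
```

```text
j [ 0.562 -0.026  2.078 -0.572  0.693  2.655] p [0.5283 0.2855 0.1377]
M [[0.822, -0.142, 0.551], [-0.13, -0.99, -0.062], [0.554, -0.021, -0.832]] tilt 33.69 az -6.4 F [-0.5 -0.2 -0. ]
pred [278.22738473 208.43032802]
dark [ 22  28  16  12 145] [275.3862069 209.2137931] tri [0.5794 0.2845 0.0784] 0.0004 tool [ 0.0068 -0.0043  0.0791]
dark [ 0 38 14  8 54] [252.2962963  217.14814815] tri [ 0.6192  0.314  -0.0523] 0.0059 tool [-0.0372 -0.036   0.2079]
dark [  3  38  61  26 508] [285.99606299 228.81889764] tri [0.5556 0.2765 0.1282] 0.0072 tool [0.0161 0.0058 0.0251]
bright [   0    0   64   49 1779] [277.5 200. ] tool@.09 [ 0.0166 -0.0024  0.0717]
```

>>> step_arm:
  motion:
    - [[0,-0.003,0],-0.1,0.06]
    - [[0.005,0,0],-0.1,0.06]
    - [[0,0,0],0,0.06]

```text
time_s: 17.15
ee_pos: [0.5362, 0.2895, 0.1482]
tcp_rot: [2.932, 0.075, 0.897]
wrist_force: [-0.4, -0.3, -0.0]
width: 0.0598
grasp_force: 0.0
```

```bash
python3 st.py
python3 - <<'E'
from h import *
import pickle
w=env.camera("wrist");pickle.dump(w,open("w8.pkl","wb"))
w4=pickle.load(open("w4.pkl","rb"));t=pickle.load(open("c0.pkl","rb"))["top"]
print("pred",proj(w,np.array([.576,.284,.089])))
res={}
for n,c,q,r,rr in(("w8",w,proj(w,np.array([.576,.284,.089])),34,(14,27)),("w4",w4,(217,208),26,(13,24)),("t",t,(184.6,221.2),14,(4,9))):
    g=cv2.cvtColor(c["frame"],cv2.COLOR_RGB2GRAY);x0,y0=int(q[0])-r,int(q[1])-r;k=6
    G=cv2.resize(g[y0:y0+2*r,x0:x0+2*r],None,fx=k,fy=k,interpolation=cv2.INTER_CUBIC);G=cv2.GaussianBlur(G,(0,0),4)
    C=cv2.HoughCircles(G,cv2.HOUGH_GRADIENT,1,60,param1=60,param2=12,minRadius=rr[0]*k,maxRadius=rr[1]*k)
    if C is not None:
        for a in C[0][:3]:print(n,((a[:2]+.5)/k-.5+[x0,y0]).round(1),(a[2]/k).round(1))
    if n!="t":
        b=(g[y0:y0+2*r,x0:x0+2*r]<75).astype(np.uint8);_,l,st,ce=cv2.connectedComponentsWithStats(b)
        print([(st[i].tolist(),(ce[i]+[x0,y0]).round(1).tolist()) for i in range(1,len(st)) if st[i,4]>25])
        print("col",g[y0:y0+2*r,int(q[0])+ -8].tolist());
        print("row",g[int(q[1])-10,x0:x0+2*r].tolist())
E
```

```text
j [ 0.561 -0.027  2.06  -0.568  0.698  2.445] p [0.5362 0.2895 0.1482]
M [[0.828, 0.025, 0.56], [0.068, -0.996, -0.057], [0.557, 0.085, -0.826]] tilt 34.27 az -5.8 F [-0.4 -0.3 -0. ]
pred [282.91134798 221.5097746 ]
w8 [282.8 212.8] 24.4
[([27, 30, 14, 11, 129], [281.7, 221.9]), ([5, 34, 8, 7, 39], [256.7, 223.7]), ([45, 43, 23, 10, 102], [305.1, 234.5]), ([5, 49, 35, 19, 361], [273.0, 246.4])]
col [114, 117, 114, 117, 114, 112, 110, 108, 111, 115, 141, 172, 183, 188, 189, 194, 197, 200, 204, 196, 188, 187, 186, 185, 185, 181, 185, 185, 183, 183, 175, 157, 122, 107, 95, 100, 107, 128, 162, 180, 184, 187, 185, 182, 186, 186, 183, 182, 164, 118, 79, 69, 69, 68, 67, 71, 75, 75, 81, 79, 70, 63, 64, 68, 67, 67, 66, 66]
row [165, 195, 205, 204, 207, 210, 214, 215, 214, 211, 207, 208, 209, 208, 192, 166, 165, 175, 182, 183, 182, 184, 184, 184, 185, 182, 185, 185, 182, 186, 185, 185, 187, 185, 186, 186, 186, 186, 186, 185, 189, 187, 187, 187, 189, 189, 187, 187, 193, 195, 187, 180, 170, 163, 148, 147, 153, 156, 153, 151, 150, 156, 155, 155, 152, 155, 152, 155]
w4 [218.3 201.8] 22.6
w4 [207.2 208.5] 13.4
[([20, 25, 12, 9, 87], [216.3, 210.9]), ([33, 33, 19, 19, 231], [234.6, 225.6])]
col [130, 134, 135, 137, 141, 141, 149, 157, 175, 191, 202, 206, 207, 210, 209, 198, 189, 188, 186, 187, 184, 187, 187, 186, 187, 186, 173, 151, 140, 142, 153, 172, 185, 190, 188, 184, 183, 185, 183, 181, 152, 104, 87, 86, 101, 114, 117, 119, 119, 118, 118, 120]
row [92, 94, 120, 146, 150, 153, 153, 156, 150, 154, 161, 172, 186, 195, 197, 197, 191, 188, 189, 188, 189, 188, 189, 187, 187, 185, 187, 189, 188, 191, 191, 198, 200, 198, 192, 185, 181, 173, 168, 164, 158, 157, 147, 137, 137, 144, 147, 149, 153, 155, 158, 154]
t [186.3 220.8] 5.2
t [197.5 214. ] 7.8
```

Run:
```python
from h import *
import pickle
w=pickle.load(open("w8.pkl","rb"));w4=pickle.load(open("w4.pkl","rb"));w7=pickle.load(open("w7.pkl","rb"));t=pickle.load(open("c0.pkl","rb"))["top"]
g=cv2.cvtColor(w["frame"],cv2.COLOR_RGB2GRAY);g4=cv2.cvtColor(w4["frame"],cv2.COLOR_RGB2GRAY)
for r in(218,226):print(r,[(i,int(g[r,i])) for i in list(range(252,270))+list(range(294,312))])
print([(i,int(g4[209,i])) for i in list(range(194,204))+list(range(229,240))])
o=env.observe();M=R.from_rotvec(o["tcp_rot"]).as_matrix();p=np.array(o["ee_pos"])
tb=(155+148/5-.4,170+258/5-.4)
for n,ob in(("w8+t",[(w,281.7,221.9),(t,*tb)]),("w8+w4",[(w,281.7,221.9),(w4,216.3,210.9)]),("w4+t",[(w4,216.3,210.9),(t,*tb)]),("all",[(w,281.7,221.9),(w4,216.3,210.9),(w7,275.4,209.2),(t,*tb)])):
    x,r=tri(ob);print(n,x.round(4),np.round(r,4),"tool",(M.T@(x-p)).round(4),"depth w8,w4",[-(np.array(c["camera_from_world"])@np.append(x,1))[2].round(4) for c in(w,w4)])
```

```text
218 [(252, 155), (253, 170), (254, 184), (255, 190), (256, 194), (257, 197), (258, 201), (259, 204), (260, 193), (261, 175), (262, 179), (263, 179), (264, 183), (265, 185), (266, 185), (267, 187), (268, 185), (269, 187), (294, 184), (295, 179), (296, 182), (297, 180), (298, 181), (299, 181), (300, 182), (301, 179), (302, 168), (303, 171), (304, 203), (305, 216), (306, 211), (307, 197), (308, 164), (309, 150), (310, 152), (311, 150)]
226 [(252, 82), (253, 75), (254, 71), (255, 74), (256, 75), (257, 71), (258, 71), (259, 69), (260, 74), (261, 81), (262, 117), (263, 162), (264, 180), (265, 183), (266, 179), (267, 181), (268, 182), (269, 180), (294, 183), (295, 180), (296, 181), (297, 183), (298, 184), (299, 181), (300, 181), (301, 179), (302, 186), (303, 203), (304, 210), (305, 211), (306, 211), (307, 214), (308, 209), (309, 207), (310, 207), (311, 206)]
[(194, 150), (195, 192), (196, 206), (197, 208), (198, 201), (199, 192), (200, 188), (201, 188), (202, 189), (203, 185), (229, 189), (230, 185), (231, 186), (232, 186), (233, 173), (234, 145), (235, 120), (236, 135), (237, 163), (238, 178), (239, 185)]
w8+t [0.5758 0.2848 0.0875] [0.0002 0.0002] tool [-0.0008  0.0003  0.0725] depth w8,w4 [np.float64(0.2483), np.float64(0.2904)]
w8+w4 [0.5778 0.2844 0.0821] [0.0004 0.0004] tool [-0.0022  0.0004  0.0782] depth w8,w4 [np.float64(0.2541), np.float64(0.2962)]
w4+t [0.5749 0.2829 0.0921] [0.0007 0.0007] tool [0.0008 0.0026 0.0684] depth w8,w4 [np.float64(0.2438), np.float64(0.2858)]
all [0.5763 0.2844 0.0863] [0.0004 0.0011 0.0002 0.0008] tool [-0.0011  0.0006  0.0738] depth w8,w4 [np.float64(0.2496), np.float64(0.2917)]
```

>>> step_arm:
  motion:
    - [[-0.001,0,0.03],0,0.06]
    - [[0,0,0.03],0,0.06]
    - [[0,0,0.025],0,0.06]
    - [[0,0,0.014],0,0.06]
    - [[0,0,0],0,0.06]
    - [[0,0,0],0,0.02]
    - [[0,0,0],0,0.02]
    - [[0,0,0],0,0.02]
    - [[0,0,0],0,0.02]
    - [[0,0,0],0,0.02]
    - [[0,0,0],0,0.02]

```text
time_s: 18.12
ee_pos: [0.5899, 0.2836, 0.0649]
tcp_rot: [2.933, 0.071, 0.896]
wrist_force: [-4.3, -2.6, 7.2]
width: 0.0375
grasp_force: 30.0
```

Gripped the collar; pulling out along the axis.

>>> step_arm:
  motion:
    - [[0,0,-0.01],0,0.02]
    - [[0,0,-0.015],0,0.02]
    - [[0,0,-0.02],0,0.02]
    - [[0,0,-0.03],0,0.02]
    - [[0,0,-0.03],0,0.02]
    - [[0,0,-0.03],0,0.02]
    - [[0,0,-0.02],0,0.02]
    - [[0,0,0],0.1,0.02]

```text
time_s: 18.78
ee_pos: [0.5024, 0.2943, 0.1967]
tcp_rot: [2.962, -0.075, 0.914]
wrist_force: [1.5, 0.7, -1.2]
width: 0.0372
grasp_force: 30.0
```

```bash
python3 st.py
```

```text
j [ 0.61  -0.153  2.077 -0.528  0.811  2.521] p [0.5024 0.2943 0.1967]
M [[0.825, -0.058, 0.562], [-0.034, -0.998, -0.053], [0.564, 0.024, -0.825]] tilt 34.37 az -5.4 F [ 1.5  0.7 -1.2]
```

Releasing it leaning would tip it onto bush_b, and the gripper body would foul the catch post. I'll bring the tool back upright at the inner reach limit first.

>>> step_arm:
  motion:
    - [[-0.003,0.0325,-0.0106],0,0.02]
    - [[-0.003,0.0325,-0.0106],0,0.02]
    - [[-0.003,0.0325,-0.0106],0,0.02]
    - [[-0.003,0.0325,-0.0106],0,0.02]
    - [[-0.003,0.0325,-0.0106],0,0.02]
    - [[-0.003,0.0325,-0.0106],0,0.02]
    - [[-0.003,0.0325,-0.0106],0,0.02]
    - [[-0.003,0.0325,-0.0106],0,0.02]
    - [[-0.0248,0.0017,-0.0169],0,0.02]
    - [[-0.0248,0.0017,-0.0169],0,0.02]
    - [[0,0,0],0,0.02]

```text
time_s: 19.7
ee_pos: [0.4048, 0.0524, 0.2538]
tcp_rot: [2.961, -0.091, 0.847]
wrist_force: [0.6, 0.8, -2.5]
width: 0.0373
grasp_force: 30.0
```

```bash
python3 st.py
```

```text
j [-0.003 -0.913  2.422 -0.082  1.078  1.647] p [0.4048 0.0524 0.2538]
M [[0.847, -0.073, 0.526], [-0.04, -0.996, -0.074], [0.53, 0.042, -0.847]] tilt 32.1 az -8.0 F [ 0.6  0.8 -2.5]
```

>>> step_arm:
  motion:
    - [[-0.03,0,-0.01],0,0.02]
    - [[-0.03,0,-0.01],0,0.02]
    - [[-0.03,0,-0.01],0,0.02]
    - [[-0.03,0,-0.01],0,0.02]
    - [[0,0,0],0,0.02]

```text
time_s: 20.12
ee_pos: [0.352, 0.1049, 0.2195]
tcp_rot: [2.949, -0.091, 0.755]
wrist_force: [0.7, -0.6, -2.6]
width: 0.0375
grasp_force: 30.0
```

```bash
python3 st.py
```

```text
j [ 0.305 -0.913  2.469 -0.273  1.15   1.995] p [0.352  0.1049 0.2195]
M [[0.875, -0.082, 0.476], [-0.034, -0.994, -0.108], [0.482, 0.078, -0.873]] tilt 29.24 az -12.8 F [ 0.7 -0.6 -2.6]
```

>>> step_arm:
  motion:
    - [[-0.02,0.03,0],0,0.02]
    - [[-0.02,0.03,0],0,0.02]
    - [[-0.03,0.02,0],0,0.02]
    - [[-0.03,0.02,0],0,0.02]
    - [[-0.03,0.02,0],0,0.02]
    - [[0,0,0],0,0.02]

```text
time_s: 20.62
ee_pos: [0.3337, 0.0526, 0.154]
tcp_rot: [2.908, -0.133, 0.614]
wrist_force: [-0.8, -0.5, -3.3]
width: 0.0374
grasp_force: 30.0
```

```bash
python3 st.py
```

```text
j [ 0.172 -0.912  2.57  -0.275  1.121  1.909] p [0.3337 0.0526 0.154 ]
M [[0.911, -0.121, 0.393], [-0.052, -0.982, -0.18], [0.408, 0.144, -0.902]] tilt 25.64 az -24.6 F [-0.8 -0.5 -3.3]
```

>>> step_arm:
  motion:
    - [[0.012,0.031,-0.0023],0,0.02]
    - [[0.012,0.031,-0.0023],0,0.02]
    - [[0.012,0.031,-0.0023],0,0.02]
    - [[0.012,0.031,-0.0023],0,0.02]
    - [[0,0,0],0,0.02]
    - [[-0.0276,-0.0023,-0.0129],0,0.02]
    - [[-0.0276,-0.0023,-0.0129],0,0.02]
    - [[-0.0276,-0.0023,-0.0129],0,0.02]
    - [[0,0,0],0,0.02]

```text
time_s: 21.37
ee_pos: [0.3509, -0.0421, 0.1981]
tcp_rot: [2.912, -0.145, 0.529]
wrist_force: [-0.6, 0.2, -1.7]
width: 0.0371
grasp_force: 30.0
```

```bash
python3 st.py
```

```text
j [-0.24  -0.913  2.477 -0.113  1.192  1.451] p [ 0.3509 -0.0421  0.1981]
M [[0.932, -0.127, 0.339], [-0.064, -0.979, -0.191], [0.357, 0.157, -0.921]] tilt 22.92 az -29.4 F [-0.6  0.2 -1.7]
```

>>> step_arm:
  motion:
    - [[0.002,0.03,0.006],0,0.02]
    - [[0.002,0.03,0.006],0,0.02]
    - [[-0.0273,-0.003,-0.0114],0,0.02]
    - [[-0.0273,-0.003,-0.0114],0,0.02]
    - [[-0.0273,-0.003,-0.0114],0,0.02]
    - [[-0.0273,-0.003,-0.0114],0,0.02]
    - [[-0.0273,-0.003,-0.0114],0,0.02]
    - [[0,0,0],0,0.02]

```text
time_s: 22.03
ee_pos: [0.3208, -0.0805, 0.1955]
tcp_rot: [2.937, -0.152, 0.388]
wrist_force: [-0.2, -0.9, -1.3]
width: 0.0376
grasp_force: 30.0
```

```bash
python3 st.py
```

```text
j [-0.409 -0.912  2.464 -0.075  1.284  1.275] p [ 0.3208 -0.0805  0.1955]
M [[0.961, -0.124, 0.248], [-0.078, -0.979, -0.186], [0.266, 0.16, -0.951]] tilt 18.05 az -36.9 F [-0.2 -0.9 -1.3]
```

>>> step_arm:
  motion:
    - [[0,0.025,0.004],0,0.02]
    - [[0,0.025,0.004],0,0.02]
    - [[-0.0274,-0.006,-0.009],0,0.02]
    - [[-0.0274,-0.006,-0.009],0,0.02]
    - [[-0.0274,-0.006,-0.009],0,0.02]
    - [[-0.0274,-0.006,-0.009],0,0.02]
    - [[-0.0274,-0.006,-0.009],0,0.02]
    - [[-0.0274,-0.006,-0.009],0,0.02]
    - [[-0.0274,-0.006,-0.009],0,0.02]
    - [[0,0,0],0,0.02]

```text
time_s: 22.87
ee_pos: [0.2735, -0.0987, 0.1996]
tcp_rot: [2.977, -0.17, 0.19]
wrist_force: [0.2, 0.2, -1.2]
width: 0.0373
grasp_force: 30.0
```

```bash
python3 st.py
```

```text
j [-0.523 -0.912  2.438 -0.081  1.433  1.166] p [ 0.2735 -0.0987  0.1996]
M [[0.986, -0.122, 0.117], [-0.103, -0.982, -0.16], [0.135, 0.146, -0.98]] tilt 11.45 az -53.8 F [ 0.2  0.2 -1.2]
```

>>> step_arm:
  motion:
    - [[0.0342,0.0117,0.0095],0,0.02]
    - [[0.0342,0.0117,0.0095],0,0.02]
    - [[0.0342,0.0117,0.0095],0,0.02]
    - [[0.0342,0.0117,0.0095],0,0.02]
    - [[0.0342,0.0117,0.0095],0,0.02]
    - [[0.0342,0.0117,0.0095],0,0.02]
    - [[0.0342,0.0117,0.0095],0,0.02]
    - [[0.0342,0.0117,0.0095],0,0.02]
    - [[0.0342,0.0117,0.0095],0,0.02]
    - [[0.0342,0.0117,0.0095],0,0.02]
    - [[0,0,0],0,0.02]
    - [[0,0,0],0,0.02]

```text
time_s: 23.87
ee_pos: [0.6062, -0.2652, 0.166]
tcp_rot: [2.978, -0.173, 0.185]
wrist_force: [-1.3, 1.5, -2.5]
width: 0.0369
grasp_force: 30.0
```

```bash
python3 st.py
python3 - <<'E'
from h import *
import pickle
v=pickle.load(open("v6.pkl","rb"))
c,t,s=v
# bush_b bore in v6 wrist: crop offset
q=np.array([311,215]);u=(q[0]-130+267/1.5,q[1]-90+161/1.5)
p=plane(c,*u,.061);C=np.array([.589,-.22]);ty=np.array([.1385,.990]);tx=np.array([.99,-.1385])
print("bush_b tray",(p[:2]-C)@tx,(p[:2]-C)@ty)
E
```

```text
j [-0.486  0.224  1.643 -0.098  1.1    1.237] p [ 0.6062 -0.2652  0.166 ]
M [[0.986, -0.124, 0.114], [-0.105, -0.982, -0.158], [0.131, 0.144, -0.981]] tilt 11.25 az -54.3 F [-1.3  1.5 -2.5]
bush_b tray -0.027091925596375376 -0.042943494854476405
```

>>> step_arm:
  motion:
    - [[-0.0033,-0.0046,0.031],0,0.02]
    - [[-0.0033,-0.0046,0.031],0,0.02]
    - [[-0.0033,-0.0046,0.031],0,0.02]
    - [[-0.0022,-0.003,0.02],0,0.02]
    - [[-0.0011,-0.0016,0.0105],0,0.02]
    - [[0,0,0],0,0.02]

```text
time_s: 24.37
ee_pos: [0.6019, -0.2633, 0.0389]
tcp_rot: [2.982, -0.174, 0.168]
wrist_force: [-16.0, 5.8, 3.2]
width: 0.0348
grasp_force: 28.8
```

Run:
```python
from h import *
import pickle
w2=pickle.load(open("w2.pkl","rb"));w=env.camera("wrist");pickle.dump(w,open("w9.pkl","wb"))
for n,c in(("w2",w2),("now",w)):
    g=cv2.cvtColor(c["frame"],cv2.COLOR_RGB2GRAY)
    for th in (70,):
        b=(g[180:290,200:370]<th).astype(np.uint8);_,l,st,ce=cv2.connectedComponentsWithStats(b)
        print(n,[(st[i].tolist(),(ce[i]+[200,180]).round(1).tolist()) for i in range(1,len(st)) if 25<st[i,4]<4000])
    print([int(x) for x in g[180:285:3,283]])
for n,p in(("wall rim",[.637,-.27,.045]),("wall in",[.633,-.27,.005]),("bottom exp",[.605,-.268,.008])):print(n,proj(w,np.array(p)).round(1))
o=env.observe();print(o["wrist_force"],o["wrist_torque"],o["width"])
```

```text
w2 [([163, 0, 7, 23, 100], [367.1, 190.7]), ([149, 77, 21, 33, 474], [361.1, 270.0])]
[238, 238, 236, 236, 238, 181, 155, 179, 175, 151, 156, 146, 114, 116, 114, 113, 136, 93, 89, 88, 89, 88, 86, 89, 116, 115, 117, 116, 114, 113, 99, 34, 35, 37, 42]
now [([17, 64, 36, 40, 899], [238.5, 267.9]), ([111, 64, 37, 40, 932], [324.0, 267.7]), ([0, 79, 16, 31, 302], [205.5, 270.0]), ([147, 78, 23, 32, 522], [360.3, 271.4])]
[104, 104, 105, 100, 128, 135, 139, 253, 240, 181, 182, 188, 191, 197, 196, 185, 186, 190, 188, 188, 199, 196, 137, 133, 135, 136, 137, 206, 209, 196, 136, 137, 134, 135, 94]
wall rim [286.9 202.9]
wall in [278.4 200.4]
bottom exp [281.2 239.5]
[-16.62789476   5.28449671   2.69021235] [ 0.96343674  2.80764948 -0.25098984] 0.035151335507750486
```

>>> step_arm:
  motion:
    - [[0.002,0.003,-0.02],0,0.02]
    - [[0.003,0.004,-0.03],0,0.02]
    - [[0.003,0.004,-0.03],0,0.02]
    - [[0,0,0],0,0.02]

```text
time_s: 24.75
ee_pos: [0.6102, -0.266, 0.1339]
tcp_rot: [2.97, -0.173, 0.208]
wrist_force: [1.9, -0.6, 0.1]
width: 0.0359
grasp_force: 29.7
```

```bash
python3 st.py
python3 - <<'E'
from h import *
import pickle
w=env.camera("wrist");pickle.dump(w,open("w10.pkl","wb"))
g=cv2.cvtColor(w["frame"],cv2.COLOR_RGB2GRAY)
for u in(270,276,283,290,296):print(u,[int(x) for x in g[170:300:4,u]])
for v in(215,225,235,245,255,265,275):print(v,[int(x) for x in g[v,235:331:4]])
for n,p in(("wall rim",[.637,-.27,.045]),):print(n,proj(w,np.array(p)).round(1))
o=env.observe();M=R.from_rotvec(o["tcp_rot"]).as_matrix();P=np.array(o["ee_pos"])
for z in(-.026,-.012,.03):print("axis pt",z,proj(w,P+M[:,2]*z).round(1))
print(o["width"],o["grasp_force"])
E
```

```text
j [-0.484  0.254  1.674 -0.103  1.023  1.248] p [ 0.6102 -0.266   0.1339]
M [[0.984, -0.126, 0.129], [-0.104, -0.981, -0.166], [0.147, 0.15, -0.978]] tilt 12.14 az -52.3 F [ 1.9 -0.6  0.1]
270 [98, 102, 104, 100, 105, 106, 124, 237, 243, 248, 175, 173, 175, 178, 176, 161, 150, 130, 119, 120, 116, 114, 120, 145, 166, 155, 128, 125, 112, 96, 123, 137, 145]
276 [99, 104, 101, 103, 97, 99, 122, 229, 247, 210, 134, 136, 144, 157, 154, 159, 163, 169, 172, 174, 157, 130, 128, 132, 178, 192, 154, 147, 118, 99, 121, 138, 145]
283 [97, 97, 100, 102, 96, 97, 120, 225, 243, 184, 192, 198, 201, 205, 193, 194, 193, 198, 201, 203, 154, 136, 135, 134, 205, 209, 144, 121, 120, 96, 120, 139, 146]
290 [100, 99, 105, 103, 96, 99, 118, 224, 234, 222, 224, 225, 227, 228, 227, 216, 218, 219, 216, 194, 137, 135, 131, 133, 206, 208, 128, 128, 119, 97, 120, 137, 143]
296 [93, 97, 103, 102, 102, 96, 119, 225, 245, 232, 231, 232, 230, 231, 227, 212, 214, 174, 133, 131, 132, 130, 133, 132, 130, 128, 129, 126, 116, 94, 119, 133, 144]
215 [249, 249, 249, 249, 178, 177, 176, 175, 176, 175, 132, 173, 199, 219, 229, 
[... 202 characters left out ...]
5, 176, 175, 176, 124, 156, 179, 202, 209, 218, 213, 198, 161, 170, 123, 119, 160, 78, 61]
245 [166, 58, 70, 103, 115, 174, 172, 174, 166, 132, 169, 187, 201, 213, 170, 136, 135, 127, 114, 91, 76, 79, 49, 61]
255 [52, 51, 54, 57, 63, 170, 167, 170, 120, 118, 126, 133, 137, 140, 135, 131, 130, 123, 111, 66, 52, 53, 47, 47]
265 [46, 52, 49, 54, 61, 131, 102, 102, 129, 166, 159, 151, 171, 200, 183, 132, 127, 113, 120, 60, 45, 49, 44, 42]
275 [47, 51, 46, 45, 83, 110, 114, 108, 113, 121, 134, 133, 136, 130, 131, 127, 120, 109, 121, 58, 46, 47, 43, 39]
wall rim [267.  199.9]
axis pt -0.026 [280.1 280.6]
axis pt -0.012 [280.1 268.2]
axis pt 0.03 [280.2 240.6]
0.03506629675644454 29.701919462531805
```

The force and opening suggest the bush is held off-centre by about 13 mm towards tool +x, so its collar met the +x wall. I'll shift back by that amount and lower again gently.

>>> step_arm:
  motion:
    - [[-0.014,-0.004,0.008],0,0.02]
    - [[-0.007,-0.0044,0.03],0,0.02]
    - [[-0.007,-0.0044,0.031],0,0.02]
    - [[0,0,0],0,0.02]

```text
time_s: 25.13
ee_pos: [0.5873, -0.2597, 0.0485]
tcp_rot: [2.976, -0.173, 0.19]
wrist_force: [0.7, -0.6, -1.4]
width: 0.0359
grasp_force: 31.4
```

```bash
python3 st.py
```

```text
j [-0.493  0.32   1.77  -0.113  0.874  1.259] p [ 0.5873 -0.2597  0.0485]
M [[0.985, -0.124, 0.117], [-0.105, -0.981, -0.161], [0.135, 0.146, -0.98]] tilt 11.47 az -53.9 F [ 0.7 -0.6 -1.4]
```

>>> step_arm:
  motion:
    - [[0.005,-0.0005,0.004],0,0.02]
    - [[0,-0.0007,0.005],0,0.02]
    - [[0,0,0],0,0.02]

```text
time_s: 25.38
ee_pos: [0.5973, -0.2621, 0.0454]
tcp_rot: [2.973, -0.174, 0.198]
wrist_force: [2.1, -0.0, 7.0]
width: 0.0356
grasp_force: 30.9
```

>>> step_arm:
  motion:
    - [[0,0,0],0,0.046]
    - [[0,0,0],0,0.046]
    - [[0,0,0],0,0.046]
    - [[0,0,-0.01],0,0.046]
    - [[0.003,0.003,-0.03],0,0.046]
    - [[0.005,0.006,-0.04],0,0.046]
    - [[0.005,0.006,-0.04],0,0.046]
    - [[0.005,0.006,-0.04],0,0.046]
    - [[0,0,0],0,0.046]
    - [[0,0,0],0,0.046]

```text
time_s: 26.22
ee_pos: [0.5929, -0.2591, 0.2108]
tcp_rot: [2.972, -0.175, 0.201]
wrist_force: [0.2, -1.0, -1.1]
width: 0.0461
grasp_force: 0.0
```

```bash
python3 st.py
python3 - <<'E'
from h import *
import pickle
C=np.array([.589,-.22]);ty=np.array([.1385,.990]);tx=np.array([.99,-.1385])
w=env.camera("wrist");t=env.camera("top");s=env.camera("scene");pickle.dump((w,t,s),open("v11.pkl","wb"))
def W(a,b,z):return np.append(C+a*tx+b*ty,z)
for n,c,k in(("w",w,4),("t",t,8),("s",s,8)):
    g=cv2.cvtColor(c["frame"],cv2.COLOR_RGB2GRAY)
    q=np.array([proj(c,W(a,b,.045)) for a in(-.05,.05) for b in(-.091,-.002)])
    x0,y0=np.floor(q.min(0)-6).astype(int);x1,y1=np.ceil(q.max(0)+6).astype(int);x0,y0=max(x0,0),max(y0,0)
    G=g[y0:y1,x0:x1];print(n,(x0,y0,x1,y1))
    for th in(80,):
        _,l,st,ce=cv2.connectedComponentsWithStats((G<th).astype(np.uint8))
        for i in range(1,len(st)):
            if 3<st[i,4]<400:
                u=ce[i]+[x0,y0];p=plane(c,*u,.061)[:2]-C;print(" dark",st[i].tolist(),u.round(1),"tray",(p@tx).round(4),(p@ty).round(4))
E
```

```text
j [-0.487  0.143  1.651 -0.095  1.161  1.231] p [ 0.5929 -0.2591  0.2108]
M [[0.984, -0.127, 0.124], [-0.106, -0.981, -0.164], [0.143, 0.148, -0.979]] tilt 11.88 az -52.9 F [ 0.2 -1.  -1.1]
w (np.int64(222), np.int64(174), np.int64(311), np.int64(271))
 dark [87, 33, 2, 27, 46] [309.6 221.2] tray 0.0041 -0.0937
 dark [38, 72, 11, 11, 92] [264.9 251.2] tray -0.0298 -0.0421
 dark [34, 92, 45, 5, 176] [280.7 268.3] tray -0.0511 -0.0605
t (np.int64(356), np.int64(191), np.int64(403), np.int64(242))
 dark [3, 0, 2, 3, 4] [359.2 191.8] tray 0.0621 0.0187
 dark [4, 0, 7, 13, 16] [363.1 196.8] tray 0.0488 0.0064
 dark [0, 15, 4, 8, 8] [357.4 209.5] tray 0.0105 0.0192
 dark [20, 35, 4, 4, 15] [377.6 227.6] tray -0.0343 -0.0422
 dark [0, 45, 36, 6, 150] [370.5 239.2] tray -0.0692 -0.0254
s (np.int64(182), np.int64(236), np.int64(234), np.int64(288))
 dark [5, 0, 11, 16, 102] [193.4 242.7] tray -0.0651 -0.0708
 dark [26, 0, 26, 8, 138] [217.9 238.6] tray -0.0537 0.0016
 dark [23, 13, 3, 4, 10] [206.  250.8] tray -0.0267 -0.0424
 dark [5, 27, 4, 5, 9] [188.8 265.2] tray 0.0012 -0.1012
 dark [0, 28, 15, 24, 208] [187.4 279. ] tray 0.0414 -0.1153
```

Run:
```python
from h import *
import pickle
C=np.array([.589,-.22]);ty=np.array([.1385,.990]);tx=np.array([.99,-.1385])
w,t,s=pickle.load(open("v11.pkl","rb"));w6,t6,s6=pickle.load(open("v6.pkl","rb"));t0=pickle.load(open("c0.pkl","rb"))
T=lambda c,u,z:(lambda p:((p@tx).round(4),(p@ty).round(4)))(plane(c,*u,z)[:2]-C)
for n,c,b,box in(("s",s,s6,(182,236,240,290)),("t",t,t6,(356,191,403,242)),("t0",t,t0["top"],(356,191,403,242)),("s0",s,t0["scene"],(182,236,240,290))):
    g=[cv2.cvtColor(k["frame"],cv2.COLOR_RGB2GRAY).astype(int)[box[1]:box[3],box[0]:box[2]] for k in(c,b)]
    m=(abs(g[0]-g[1])>30).astype(np.uint8);m=cv2.morphologyEx(m,cv2.MORPH_OPEN,np.ones((2,2),np.uint8));_,l,st,ce=cv2.connectedComponentsWithStats(m)
    for i in range(1,len(st)):
        if st[i,4]>20:
            ct=max(cv2.findContours((l==i).astype(np.uint8),0,2)[0],key=cv2.contourArea);r=cv2.minAreaRect(ct)
            bx=cv2.boxPoints(r)+box[:2];print(n,st[i].tolist(),"c",T(c,ce[i]+box[:2],.03),"corners",[T(c,k,.025) for k in bx],"mean",g[0][l==i].mean().round(),g[1][l==i].mean().round())
# wrist: segment not-white inside the catch bay floor
g=cv2.cvtColor(w["frame"],cv2.COLOR_RGB2GRAY)[174:271,222:311]
e=cv2.Canny(cv2.GaussianBlur(g,(3,3),0),40,100)
L=cv2.HoughLinesP(e,1,np.pi/90,14,minLineLength=14,maxLineGap=2)
for a in ([] if L is None else L[:,0]):
    a=a.astype(float)+[222,174,222,174];print("line",a.astype(int).tolist(),T(w,a[:2],.03),T(w,a[2:],.03))
for v in range(180,262,8):print(v,cv2.cvtColor(w["frame"],cv2.COLOR_RGB2GRAY)[v,226:311:4].tolist())
```

```text
s [7, 0, 51, 44, 1028] c (np.float64(-0.0145), np.float64(-0.0231)) corners [(np.float64(-0.0585), np.float64(-0.1031)), (np.float64(-0.0761), np.float64(0.0648)), (np.float64(0.0414), np.float64(0.0706)), (np.float64(0.0557), np.float64(-0.0909))] mean 155.0 222.0
t [0, 0, 47, 51, 1546] c (np.float64(0.0062), np.float64(-0.0437)) corners [(np.float64(0.0708), np.float64(0.024)), (np.float64(0.0865), np.float64(-0.1099)), (np.float64(-0.0598), np.float64(-0.1216)), (np.float64(-0.0753), np.float64(0.01))] mean 107.0 190.0
t0 [0, 0, 47, 49, 1593] c (np.float64(0.0075), np.float64(-0.0453)) corners [(np.float64(0.0708), np.float64(0.024)), (np.float64(0.0865), np.float64(-0.1099)), (np.float64(-0.0541), np.float64(-0.1212)), (np.float64(-0.0695), np.float64(0.0106))] mean 109.0 191.0
s0 [10, 0, 5, 8, 29] c (np.float64(-0.0926), np.float64(-0.0664)) corners [(np.float64(-0.1091), np.float64(-0.0711)), (np.float64(-0.1084), np.float64(-0.0608)), (np.float64(-0.0813), np.float64(-0.0618)), (np.float64(-0.0819), np.float64(-0.072))] mean 42.0 82.0
s0 [30, 0, 8, 4, 28] c (np.float64(-0.0771
[... 3131 characters left out ...]
 248, 242, 135, 125, 243, 74]
220 [241, 230, 249, 250, 250, 250, 169, 196, 157, 143, 130, 176, 177, 248, 249, 249, 248, 175, 129, 123, 170, 69]
228 [180, 162, 223, 208, 231, 208, 224, 228, 169, 172, 175, 174, 176, 215, 175, 177, 175, 175, 127, 121, 154, 68]
236 [175, 158, 172, 175, 176, 175, 176, 135, 114, 139, 141, 121, 153, 175, 177, 174, 171, 187, 123, 122, 153, 101]
244 [176, 75, 81, 154, 157, 173, 129, 153, 209, 137, 137, 140, 143, 145, 171, 171, 181, 169, 119, 123, 149, 100]
252 [73, 61, 60, 63, 64, 159, 138, 184, 160, 61, 63, 79, 139, 138, 141, 136, 133, 130, 118, 123, 142, 99]
260 [53, 52, 58, 55, 55, 120, 118, 148, 223, 137, 138, 139, 137, 123, 123, 121, 121, 124, 125, 137, 134, 97]
```

bush_b stands at tray (-30,-42) mm and bush_a appears to be lying along x in the catch bay. I'll clear the arm to beyond the bar, closing the fingers, and check with the fixed cameras.

>>> step_arm:
  motion:
    - [[0.0045,0.0046,-0.031],0,0.0]
    - [[0.0045,0.0046,-0.031],0,0.0]
    - [[0.0045,0.0046,-0.031],0,0.0]
    - [[0.0045,0.0046,-0.031],0,0.0]
    - [[-0.0004,-0.0368,-0.0056],0,0.0]
    - [[-0.0004,-0.0368,-0.0056],0,0.0]
    - [[-0.0004,-0.0368,-0.0056],0,0.0]
    - [[-0.0004,-0.0368,-0.0056],0,0.0]
    - [[-0.0004,-0.0368,-0.0056],0,0.0]
    - [[-0.0004,-0.0368,-0.0056],0,0.0]
    - [[0,0,0],0,0.0]
    - [[0,0,0],0,0.0]

```text
time_s: 27.37
ee_pos: [0.6126, -0.0337, 0.3302]
tcp_rot: [2.977, -0.169, 0.185]
wrist_force: [-0.3, -0.6, 0.1]
width: 0.0004
grasp_force: 0.0
```

```bash
python3 st.py
python3 - <<'E'
from h import *
import pickle
C=np.array([.589,-.22]);ty=np.array([.1385,.990]);tx=np.array([.99,-.1385])
t=env.camera("top");s=env.camera("scene");pickle.dump((t,s),open("v12.pkl","wb"))
T=lambda c,u,z:np.round([(plane(c,*u,z)[:2]-C)@tx,(plane(c,*u,z)[:2]-C)@ty],3).tolist()
W=lambda a,b,z:np.append(C+a*tx+b*ty,z)
for n,c in(("t",t),("s",s)):
    g=cv2.cvtColor(c["frame"],cv2.COLOR_RGB2GRAY)
    q=np.array([proj(c,W(a,b,.045)) for a in(-.054,.054) for b in(-.095,0)])
    x0,y0=np.floor(q.min(0)-2).astype(int);x1,y1=np.ceil(q.max(0)+6).astype(int);print(n,x0,y0,"rim corners",q.round(1).tolist())
    print(g[y0:y1:2,x0:x1:2].tolist() if 0 else "")
    for v in range(y0,y1,3):print(v,g[v,x0:x1:2].tolist())
E
```

```text
j [-0.101  0.052  1.526 -0.149  1.435  1.594] p [ 0.6126 -0.0337  0.3302]
M [[0.986, -0.121, 0.114], [-0.102, -0.982, -0.16], [0.131, 0.146, -0.981]] tilt 11.32 az -54.5 F [-0.3 -0.6  0.1]
t 359 194 rim corners [[394.4, 237.2], [361.2, 233.4], [397.5, 200.1], [364.7, 196.3]]

194 [86, 85, 88, 87, 90, 89, 91, 89, 88, 90, 90, 90, 91, 90, 90, 89, 87, 88, 88, 92, 88, 87, 91]
197 [208, 205, 214, 206, 210, 191, 181, 134, 120, 86, 88, 88, 90, 91, 88, 89, 88, 86, 89, 90, 88, 89, 86]
200 [161, 135, 190, 181, 118, 108, 110, 108, 124, 149, 179, 194, 208, 216, 215, 216, 209, 206, 181, 124, 85, 89, 88]
203 [240, 182, 212, 225, 220, 147, 154, 183, 206, 205, 202, 171, 149, 147, 135, 120, 118, 107, 104, 191, 88, 87, 86]
206 [240, 197, 216, 241, 241, 156, 148, 168, 189, 199, 190, 167, 232, 239, 239, 239, 220, 126, 138, 172, 87, 84, 86]
209 [240, 136, 230, 240, 228, 197, 149, 171, 200, 198, 180, 235, 240, 241, 241, 241, 240, 121, 174, 146, 91, 88, 91]
212 [211, 121, 239, 238, 239, 210, 157, 177, 203, 197, 207, 239, 240, 240, 239, 239, 225, 110, 202, 136, 88, 89, 86]
215 [240, 138, 240, 240, 240, 242, 
[... 2573 characters left out ...]
249, 253, 253, 253, 253, 253, 250, 210, 222, 225, 216, 204, 239, 253, 252, 244, 245, 252, 249]
275 [57, 57, 58, 56, 104, 234, 232, 253, 253, 253, 253, 253, 247, 215, 219, 200, 192, 185, 220, 244, 241, 210, 172, 153, 148]
278 [61, 56, 57, 57, 72, 204, 216, 251, 253, 253, 253, 253, 246, 221, 227, 236, 216, 182, 158, 149, 148, 148, 147, 146, 143]
281 [73, 73, 76, 79, 85, 147, 232, 240, 253, 252, 248, 237, 201, 169, 153, 149, 149, 147, 147, 144, 138, 127, 111, 96, 85]
284 [85, 87, 87, 85, 87, 100, 194, 208, 171, 154, 149, 150, 148, 148, 146, 142, 140, 113, 101, 88, 86, 87, 87, 86, 85]
287 [86, 87, 86, 86, 87, 85, 102, 143, 150, 147, 143, 134, 122, 107, 95, 86, 85, 86, 87, 86, 87, 87, 87, 86, 85]
```

Top and scene profiles show bush_a lying wholly inside the catch bay, below rim height, beside the upright bush_b. Now the bar.

>>> step_arm:
  motion:
    - [[-0.001,-0.0044,0.0344],0,0.0]
    - [[-0.0046,-0.0044,0.0344],0,0.0]
    - [[-0.0046,-0.0044,0.0344],0,0.0]
    - [[0,0,0],0,0.0]
    - [[-0.0007,0.0188,0.0027],0,0.0]
    - [[-0.0007,0.0188,0.0027],0,0.0]
    - [[-0.0007,0.0188,0.0027],0,0.0]
    - [[-0.001,0.0167,0.0056],0,0.0]
    - [[-0.001,0.0167,0.0056],0,0.0]
    - [[-0.001,0.0167,0.0056],0,0.0]
    - [[-0.0016,0.014,0.0102],0,0.0]
    - [[-0.0016,0.014,0.0102],0,0.0]
    - [[-0.0016,0.014,0.0102],0,0.0]
    - [[0,0,0],0,0.0]

```text
time_s: 28.63
ee_pos: [0.5938, -0.1957, 0.194]
tcp_rot: [2.975, -0.18, 0.188]
wrist_force: [-0.2, 0.4, -0.9]
width: 0.0006
grasp_force: 0.0
```

```bash
python3 st.py
python3 - <<'E'
from h import *
C=np.array([.589,-.22]);ty=np.array([.1385,.990]);tx=np.array([.99,-.1385])
o=env.observe();p=np.array(o["ee_pos"]);print("tray",(p[:2]-C)@tx,(p[:2]-C)@ty,p[2])
# predict tip pixel in scene for several angles and report brightness
s=env.camera("scene");g=cv2.cvtColor(s["frame"],cv2.COLOR_RGB2GRAY)
for th in range(20,110,5):
    a=np.radians(th);pts=[np.append(C+.003*tx+(.109-r*np.cos(a))*ty,.075+r*np.sin(a)) for r in(.18,.195,.207)]
    print(th,[(proj(s,q).round().astype(int).tolist(),int(g[tuple(proj(s,q).round().astype(int)[::-1])])) for q in pts])
E
```

```text
j [-0.386  0.122  1.706 -0.117  1.147  1.346] p [ 0.5938 -0.1957  0.194 ]
M [[0.985, -0.129, 0.115], [-0.11, -0.981, -0.162], [0.134, 0.147, -0.98]] tilt 11.45 az -54.6 F [-0.2  0.4 -0.9]
tray 0.001377161731795379 0.02473859959737514 0.193992604080038
20 [([199, 250], 208), ([193, 250], 177), ([189, 251], 152)]
25 [([200, 247], 116), ([195, 247], 83), ([190, 248], 83)]
30 [([202, 244], 84), ([197, 244], 83), ([192, 244], 83)]
35 [([204, 240], 83), ([199, 240], 83), ([195, 240], 83)]
40 [([207, 237], 80), ([202, 237], 83), ([198, 236], 83)]
45 [([210, 234], 73), ([205, 233], 83), ([202, 233], 83)]
50 [([214, 231], 154), ([209, 230], 159), ([206, 229], 166)]
55 [([218, 227], 155), ([214, 226], 176), ([211, 225], 119)]
60 [([222, 224], 40), ([219, 223], 47), ([216, 221], 159)]
65 [([227, 221], 41), ([224, 219], 64), ([222, 218], 66)]
70 [([232, 218], 96), ([230, 216], 89), ([228, 214], 76)]
75 [([238, 216], 60), ([236, 213], 65), ([234, 211], 74)]
80 [([243, 213], 82), ([242, 211], 89), ([241, 209], 70)]
85 [([249, 211], 88), ([248, 208], 78), ([247, 206], 39)]
90 [([255, 209], 75), ([254, 206], 49), ([254, 204], 62)]
95 [([261, 208], 34), ([261, 204], 78), ([261, 202], 74)]
100 [([266, 206], 55), ([267, 203], 76), ([268, 200], 84)]
105 [([272, 205], 82), ([273, 202], 82), ([274, 199], 83)]
```

>>> step_arm:
  motion:
    - [[-0.0033,0.0108,0.0226],0,0.0]
    - [[-0.0033,0.0108,0.0226],0,0.0]
    - [[-0.0026,0.0055,0.0186],0,0.0]
    - [[-0.0026,0.0055,0.0186],0,0.0]
    - [[-0.0019,0.002,0.0136],0,0.0]
    - [[-0.0019,0.002,0.0136],0,0.0]
    - [[0,0,0],0,0.0]

```text
time_s: 29.27
ee_pos: [0.5869, -0.2437, 0.0878]
tcp_rot: [2.977, -0.176, 0.186]
wrist_force: [0.2, -0.0, 0.2]
width: 0.0005
grasp_force: 0.0
```

>>> step_arm:
  motion:
    - [[-0.0005,-0.0006,0.004],0,0.0]
    - [[-0.0005,-0.0006,0.004],0,0.0]
    - [[-0.0002,-0.0003,0.002],0,0.0]
    - [[0,0,0],0,0.0]

```text
time_s: 29.6
ee_pos: [0.589, -0.244, 0.0807]
tcp_rot: [2.975, -0.174, 0.193]
wrist_force: [-0.4, 1.3, 2.3]
width: 0.0002
grasp_force: 1.2
```

>>> step_arm:
  motion:
    - [[-0.0003,-0.0004,0.003],0,0.0]
    - [[0,0,0],0,0.0]
    - [[-0.0002,-0.0003,0.002],0,0.0]
    - [[0,0,0],0,0.0]

```text
time_s: 29.93
ee_pos: [0.5896, -0.2443, 0.0792]
tcp_rot: [2.974, -0.174, 0.194]
wrist_force: [-11.7, 6.1, 24.1]
width: 0.0002
grasp_force: 13.2
```

>>> step_arm:
  motion:
    - [[0.004,0.004,-0.03],0,0.0]
    - [[0.005,0.006,-0.04],0,0.0]
    - [[0.005,0.006,-0.04],0,0.0]
    - [[-0.03,0,-0.02],0,0.0]
    - [[-0.04,0,0],0,0.0]
    - [[-0.04,0,0],0,0.0]
    - [[-0.04,0,0],0,0.0]
    - [[0,0,0],0,0.0]

```text
time_s: 30.6
ee_pos: [0.4291, -0.2207, 0.1812]
tcp_rot: [2.981, -0.175, 0.177]
wrist_force: [0.2, -0.1, -1.6]
width: 0.0005
grasp_force: 0.0
```

```bash
python3 st.py
python3 - <<'E'
from h import *
import pickle
C=np.array([.589,-.22]);ty=np.array([.1385,.990]);tx=np.array([.99,-.1385])
t0,s0=pickle.load(open("v12.pkl","rb"));t=env.camera("top");s=env.camera("scene");w=env.camera("wrist");pickle.dump((w,t,s),open("v13.pkl","wb"))
# bar: cross-section centre at stations along y, each camera: profile across x at z=.075
def prof(c,b,y,zz):
    g=cv2.cvtColor(c["frame"],cv2.COLOR_RGB2GRAY).astype(float);b=cv2.cvtColor(b["frame"],cv2.COLOR_RGB2GRAY).astype(float)
    xs=np.arange(-.03,.0301,.001);P=np.array([proj(c,np.append(C+x*tx+y*ty,zz)) for x in xs],np.float32)
    d=abs(cv2.remap(g.astype(np.float32),P[:,0].copy(),P[:,1].copy(),1)-cv2.remap(b.astype(np.float32),P[:,0].copy(),P[:,1].copy(),1)).ravel()
    k=d>25;return (xs[k].round(3).tolist()[:1],xs[k].round(3).tolist()[-1:],int(k.sum()))
for y in(.03,.015,-.08,-.088):
    print(y,"top",prof(t,t0,y,.075),"scene",prof(s,s0,y,.075))
def strip(c,y0,y1):return [int(cv2.cvtColor(c["frame"],cv2.COLOR_RGB2GRAY)[tuple(proj(c,np.append(C+y*ty,.08)).round().astype(int)[::-1])]) for y in np.arange(y0,y1,-.004)]
print("along top now",strip(t,.1,-.13));print("before",strip(t0,.1,-.13))
print("along scene now",strip(s,.1,-.13));print("before",strip(s0,.1,-.13))
E
```

```text
j [-0.589 -0.236  2.071 -0.077  1.129  1.126] p [ 0.4291 -0.2207  0.1812]
M [[0.986, -0.125, 0.108], [-0.107, -0.982, -0.156], [0.126, 0.142, -0.982]] tilt 10.95 az -55.2 F [ 0.2 -0.1 -1.6]
0.03 top ([-0.018], [0.005], 23) scene ([0.009], [0.03], 17)
0.015 top ([-0.023], [-0.002], 16) scene ([0.002], [0.03], 12)
-0.08 top ([-0.006], [0.005], 12) scene ([0.006], [0.03], 8)
-0.088 top ([-0.013], [0.0], 10) scene ([0.009], [0.022], 14)
along top now [200, 203, 204, 206, 206, 201, 202, 203, 206, 205, 206, 201, 202, 204, 198, 206, 203, 200, 202, 203, 205, 205, 189, 200, 201, 205, 205, 204, 197, 201, 204, 205, 205, 204, 190, 202, 194, 201, 205, 201, 196, 201, 205, 205, 204, 192, 195, 201, 188, 221, 158, 192, 219, 144, 79, 42, 67, 110]
before [116, 225, 226, 226, 227, 225, 227, 225, 238, 241, 241, 240, 241, 239, 239, 240, 239, 232, 232, 239, 239, 211, 121, 211, 240, 239, 239, 238, 227, 138, 163, 184, 204, 203, 176, 225, 239, 240, 239, 238, 239, 240, 240, 200, 129, 100, 228, 160, 93, 111, 139, 193, 220, 144, 79, 42, 74, 111]
along scene now [141, 134, 215, 227, 196, 241, 246, 244, 248, 246, 248, 247, 248, 248, 248, 241, 210, 217, 226, 221, 198, 186, 212, 246, 243, 242, 244, 248, 241, 249, 246, 205, 154, 173, 202, 223, 225, 223, 175, 188, 247, 250, 239, 249, 249, 246, 229, 218, 227, 189, 163, 184, 226, 173, 87, 75, 100, 99]
before [120, 116, 197, 210, 193, 248, 250, 252, 252, 250, 253, 250, 252, 252, 252, 246, 216, 224, 231, 232, 204, 186, 219, 250, 250, 248, 249, 252, 253, 253, 250, 220, 157, 149, 192, 207, 219, 221, 162, 197, 253, 253, 254, 253, 253, 253, 235, 225, 231, 118, 133, 184, 229, 177, 88, 77, 103, 101]
```

Run:
```python
from h import *
import pickle
C=np.array([.589,-.22]);ty=np.array([.1385,.990]);tx=np.array([.99,-.1385])
w,t,s=pickle.load(open("v13.pkl","rb"));t0,s0=pickle.load(open("v12.pkl","rb"))
def prof(c,y):
    g=cv2.cvtColor(c["frame"],cv2.COLOR_RGB2GRAY).astype(np.float32);xs=np.arange(-.026,.0361,.002)
    P=np.array([proj(c,np.append(C+x*tx+y*ty,.075)) for x in xs],np.float32)
    return cv2.remap(g,P[:,0].copy(),P[:,1].copy(),1).ravel().astype(int).tolist()
for y in(.07,.02,-.01,-.08,-.09):
    for n,c in(("t",t),("s",s),("w",w)):print(y,n,prof(c,y))
    print(y,"s before",prof(s0,y))
```

```text
0.07 t [229, 211, 184, 184, 185, 188, 205, 218, 226, 224, 210, 197, 190, 199, 202, 201, 219, 232, 240, 240, 240, 240, 240, 240, 240, 241, 241, 239, 235, 220, 191, 158]
0.07 s [190, 164, 151, 146, 146, 146, 148, 155, 175, 204, 233, 243, 247, 241, 236, 232, 227, 219, 225, 234, 245, 250, 251, 252, 251, 250, 244, 229, 215, 204, 215, 228]
0.07 w [193, 173, 176, 187, 235, 245, 242, 242, 243, 242, 243, 243, 222, 147, 182, 216, 221, 209, 238, 243, 241, 241, 240, 207, 165, 135, 102, 99, 100, 101, 100, 99]
0.07 s before [194, 168, 155, 151, 150, 150, 152, 159, 178, 207, 237, 247, 252, 252, 252, 252, 251, 249, 247, 246, 245, 245, 245, 245, 245, 245, 245, 245, 246, 247, 247, 246]
0.02 t [224, 209, 181, 177, 187, 212, 227, 229, 221, 212, 198, 189, 197, 203, 204, 201, 218, 232, 240, 240, 239, 239, 239, 240, 240, 240, 240, 232, 216, 188, 171, 155]
0.02 s [179, 155, 158, 168, 187, 203, 209, 210, 210, 209, 209, 205, 205, 209, 221, 229, 221, 206, 187, 182, 184, 178, 172, 159, 150, 142, 147, 157, 164, 168, 167, 156]
0.02 w [240, 239, 237, 217, 176, 166, 166, 157, 199, 203, 206, 246, 226, 158, 197, 227,
[... 1571 characters left out ...]
 252, 252, 252, 253, 253, 252, 252, 252, 253, 253]
-0.09 t [98, 97, 97, 102, 107, 103, 92, 72, 67, 84, 131, 170, 192, 197, 175, 139, 109, 117, 127, 137, 140, 136, 132, 128, 131, 134, 135, 135, 137, 136, 131, 135]
-0.09 s [220, 219, 222, 226, 225, 218, 213, 212, 218, 226, 228, 226, 222, 222, 224, 227, 216, 198, 181, 167, 159, 153, 150, 162, 178, 200, 214, 225, 223, 218, 213, 210]
-0.09 w [68, 69, 69, 68, 71, 72, 70, 71, 72, 70, 69, 74, 113, 168, 201, 218, 208, 141, 97, 99, 97, 98, 95, 96, 96, 95, 93, 94, 90, 90, 90, 89]
-0.09 s before [223, 222, 225, 229, 228, 221, 217, 217, 223, 229, 231, 230, 228, 227, 228, 231, 228, 225, 220, 220, 224, 229, 228, 225, 223, 224, 226, 230, 229, 225, 221, 218]
```

The bar's offset is constant from hinge to tip in the scene and wrist views, so it is level to about 1 mm and shut. The press of 24 N was well above what the catch needs. All three parts are in and the robot is clear, so I'm handing in.

```bash
python3 -c "
from plant import env
print(env.sign_off())"
```

```text
the job is handed in; nothing more can be done
None
```

I handed the job in at about 31 s: the hex is in the hinge bay, both bushes are in the catch bay (one upright, one lying), and the keeper bar is shut, measuring level to about 1 mm; joints 2 and 3 read up to 3 mrad past their stated lower limits while I tilted the tool for the rack, and sign-off returned no verdict.

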